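# Lock the leaf of an inspection fixture on a sine plate

## Task

Shut the hinged leaf of the fixture fully, then take the lock pin from the V-block and thread it downhill through the upper lug, the leaf's sprung eye and the lower lug until its collar sits fully home against the upper lug, and let go. Feel for the hole and ease the pin in, never force it, and leave the ring gauge, the gauge-block case and the micrometer where they are.

Things in the scene. Friction and masses are not known exactly. Their poses are not given: they have to be found in the camera images.
- sine_plate: Steel sine plate, fixed to the bench: level base 190 x 170 x 18 mm; above it a top plate 175 x 170 x 22 mm propped at 30 degrees on gauge blocks (uphill edge about 125 mm high). Origin: centre of the underside; x level, towards the uphill end; z up.
- fixture: Leaf fixture on the sloping plate. Origin: centre of the underside of its grey base (112 x 164 x 15 mm). x uphill, 30 degrees above level; y across, from the hinge side to the latch side; z normal to the slope, 30 degrees from vertical. Hinge cheeks at y -55, x 22 to 34 mm either way, top z 70 mm. The held part sits between hinge and latch: 44 x 46 mm, up to z 43 mm.
- latch_place (a point): Nominal mouth of the upper lug's hole: x 31, y 55, z 60 mm in the fixture's frame. The latch bracket's two lugs (18 mm thick, 30 mm wide, tops at z 76 mm) span x 13 to 31 and -31 to -13 mm; one 14 mm hole runs through both along x at z 60 mm. The bracket is bolted through slots and sits up to 10 mm off along y, either way, differently each time: feel for the hole. The pin enters uphill, going -x.
- leaf (a joint): Leaf angle about its hinge (along the fixture's x, at y -55, z 60 mm). 0: fully shut, against a hard stop, the leaf's middle plane at z 60 mm; positive: open, free end up (at most 1.45). Stiff hinge: the leaf stays where it is left, some 3 to 6 N at the push point moves it.
- leaf_push (a point): Point on the leaf's outer (top) face where it can be pushed shut: 70 mm from the hinge axis, 7 mm above the leaf's middle plane. The leaf is a steel strap 38 mm wide and 14 mm thick that reaches 83 mm from the hinge; the eye block follows. Axes as the leaf's (the fixture's when shut).
- leaf_eye (a point): Centre of the eye: a slot 17 mm high, 34 mm long (along y), through the eye block (22 mm along x, 46 along y, 28 high) at the leaf's free end, 110 mm from the hinge axis; it drops between the lugs. Springs carry the block: at rest it stands 3 mm too high for the lugs' hole (leaf shut). The pin's tapered nose must draw it down, against 1.5 N plus 0.5 N per mm. Axes as the leaf's.
- lock_pin: Steel pin, shaft 12 mm thick and 90 mm long, last 14 mm tapering to a flat 8.4 mm nose; collar 20 mm wide, 4 mm thick; black round knob 26 mm wide, 28 mm long; about 90 g. Origin: on the axis at the collar's face; x towards the knob (collar 0 to 4, knob 4 to 32, nose tip at -90 mm), any turn about x. Lies level in the V-block, axis 36.5 mm above the bench, knob clear of the block's end.
- pin_nose (a point): Nose tip of the lock pin, on its axis, 90 mm from the collar's face; axes as the pin's. In line with the hole, a push of 5 to 20 N takes the pin all the way home; leaning more than a few millimetres off it jams.
- v_block: Dark steel V-block, loose, 70 x 46 x 40 mm, 0.6 kg, with a 90 degree groove along x in its top, 12 mm deep. Origin: centre of the underside; x along the groove, towards the pin's knob.
- ring_gauge: Plain steel ring gauge lying flat, 72 mm outside, 40 mm bore, 22 mm high. Origin: centre of the underside. Bystander.
- block_case: Closed wooden case for gauge blocks, 77 x 142 x 35 mm. Origin: centre of the underside. Bystander.
- micrometer: Outside micrometer lying flat, grey bow, about 55 x 160 mm, 18 mm high. Origin: under the middle of the bow. Bystander.
There are look-alikes about, which are no part of the job. There is more than one size of the lock_pin; the job needs the smallest.

How it is judged:
On the way, in this order (a step that is already met when the one before it is completed fails the run):
1. The leaf is shut (leaf angle below 0.04 rad) (value of joint leaf below 0.04 rad), for 0.2 s.
2. The pin's nose is inside the leaf's eye, past the upper lug (x of pin_nose in the frame of fixture below 0.004 m and y of pin_nose in the frame of fixture between 0.041 and 0.069 m and z of pin_nose in the frame of fixture between 0.052 and 0.068 m and angle between the x axis of lock_pin and the x axis of fixture, either way round below 0.15 rad and value of joint leaf below 0.04 rad), for 0.1 s.
At the end, for the whole second after the job is handed in: The pin runs through upper lug, leaf eye and lower lug: collar's face within 3.5 mm of the upper lug's uphill face, axis at the hole's height within 4 mm and at most 14 mm from its nominal y, in line within 0.08 rad, nose beyond the lower lug, leaf still shut (below 0.04 rad), at rest (x of lock_pin in the frame of fixture between 0.027 and 0.0345 m and y of lock_pin in the frame of fixture between 0.041 and 0.069 m and z of lock_pin in the frame of fixture between 0.056 and 0.064 m and x of pin_nose in the frame of fixture below -0.05 m and angle between the x axis of lock_pin and the x axis of fixture, either way round below 0.08 rad and value of joint leaf below 0.04 rad and linear speed of lock_pin below 0.01 m/s and velocity of joint leaf below 0.05 rad/s); the robot touches nothing.
It fails at once if The pin is forced: more than 80 N between it and the fixture (contact force between lock_pin and sine_plate above 80 N).
It fails at once if The ring gauge is displaced by more than 15 mm (distance of ring_gauge from where it was at the start of the episode above 0.015 m).
It fails at once if The gauge-block case is displaced by more than 15 mm (distance of block_case from where it was at the start of the episode above 0.015 m).
It fails at once if The micrometer is displaced by more than 15 mm (distance of micrometer from where it was at the start of the episode above 0.015 m).
It also fails if it takes over 64 s, if anything falls off the work surface, if the arm or the gripper's body presses on something with over 40 N, if the wrist force passes 120 N, or if a joint passes its speed limit or range.

## Robot

A 6-joint arm with a two-finger parallel gripper is mounted at the origin on the work surface. World frame = base frame: x ahead of the robot, y to its left, z up, the work surface at z = 0. Lengths are in m, angles in rad, forces in N, time in s.
With the tool pointing down it reaches from about 0.375 to 0.975 m from the base axis. Payload 3.8 kg.
Tool frame: the origin (TCP) lies midway between the tips of the shut fingers; the grasp point (between the pads) lies 19 mm behind it; z points along the fingers, y is the line along which they close (so a half turn about z gives the same grasp; the last joint's range is limited). The gripper opens to 85 mm and grips with 20 to 120 N. Pads are 22 mm wide; open, the fingers measure 114 mm over their backs; the gripper's body (76 mm by 85 mm) begins 54 mm behind the grasp point. The pads swing forward as they close: fully open they stand 13 mm farther back than shut.
Start: joints at [-1.267, 0.264, 1.604, -0, 1.274, -0.037], TCP at [0.226, -0.636, 0.195] pointing down, gripper open.
Joint ranges: [-2.63, 2.63], [-0.94, 2.18], [0.31, 2.57], [-1.31, 4.45], [0, 2.66], [-2.55, 2.55]. Speed limits (rad/s): [2.57, 2.57, 3.14, 3.14, 3.14, 3.14].

## Interface

Orientations are given as a rotation vector (axis times angle).
In Python, from workcell import bot, imaging gives the robot as it stands.
- The arm moves only by the tool step_arm, never from a script. Its argument "series" is a list of rows, each an object of numbers: "grip": the closure, from -1 (fully open) to 1 (shut); "x", "y", "z": the shift along the tool's x, y, z normalised to -1 to 1, where 1 is 500 mm; "ax", "ay", "az": the turn, a rotation vector about the tool's x, y, z normalised to -1 to 1, where 1 is 30 degrees. A call has 1 to 12 rows; each row is the pose to reach, as a shift and turn from the pose commanded when the call began, along the tool's axes at that moment; what a row does not reach only later rows make up. A row lasts 1/10 s, in which the tool goes at most 50 mm and 8.59 degrees, less where a joint would pass 70% of its speed; a pose out of reach is approached as far as the arm can. A call with a number of a shift or a turn outside -1 to 1 is refused whole. A call with a gripper value outside its range is refused whole. The fingers move at their own pace and stop on an object; "force" is the grip in N (left out, the last holds). Time passes only in rows, so rows that repeat a pose let the fingers close. It gives the time, the measured TCP pose, the force, the opening and the grip force at its end, in the units of the state.
- bot.read_state(): the state, without advancing time (a new reading comes with each control period).
- imaging.read_camera(name): name is "scene" or "side" or "wrist"; returns a dict with "img" (420x560x3 uint8, red, green, blue), "fx", "fy", "cx", "cy" (pixels), "R" (3x3) and "t" (3): a world point X has camera coordinates R X + t. Camera axes: x right, y down, z forward; pixel columns grow to the right and rows downward; lengths in m; the calibration is good to about 2 mm. A picture is of the moment at which its call begins. There is no depth.
- bot.finish_job(): hands the job in; it is judged then, once.
The state is a dict: "time": time; "q": joint angles; "joint_vel": joint speeds; "joint_torque": joint torques, N m; "tool_pos": TCP position; "tcp_rot": TCP orientation; "wrist_force": force on the tool from outside, world axes, zero at the start; "torque": the same for the moment, N m; "width": opening from 0.0 (shut) to 1.0 (fully open); "grip_force": force on a finger pad.
Only numpy, scipy, OpenCV 4.12 (cv2) and the standard library are available. Lean on these libraries where they do the work, as an engineer would, in place of code of your own. Each camera call takes 0.05 s, during which the arm holds its last target. There are 200 camera calls.

## Working session

There is one attempt and no reset: what is moved stays moved. The work goes in short steps, Python scripts to look and compute and a tool call to move; the robot and the scene stay as the last step left them, time stands still between calls to the robot, and variables do not carry over. Pictures are saved under pics/ and viewed, at most 10 in all, crops included, and the job is handed in when it is done.

Besides the shell and the picture viewer there is one more tool, called as name([rows], argument=value, ...), one row to a line, values as JSON. step_arm: Moves the arm, as the interface text tells. Scaled input: -1 to 1 covers 500 mm each way for a shift and 30 degrees each way for a turn. Its arguments: {"type":"object","properties":{"series":{"type":"array","items":{"type":"object","properties":{"grip":{"type":"number"},"x":{"type":"number","minimum":-1,"maximum":1},"y":{"type":"number","minimum":-1,"maximum":1},"z":{"type":"number","minimum":-1,"maximum":1},"ax":{"type":"number","minimum":-1,"maximum":1},"ay":{"type":"number","minimum":-1,"maximum":1},"az":{"type":"number","minimum":-1,"maximum":1}}}},"force":{"type":"number"}},"required":["series"]}

```bash
mkdir -p pics; ls
python3 - <<'E'
from workcell import bot, imaging
import cv2,pickle
d={}
for n in ("scene","side","wrist"):
    c=imaging.read_camera(n); d[n]=c
    cv2.imwrite(f"pics/{n}0.png",c["img"][:,:,::-1])
    print(n,c["fx"],c["cx"],c["cy"],(-c["R"].T@c["t"]).round(3),c["R"].round(3).tolist())
pickle.dump(d,open("c0.pkl","wb"))
print(bot.read_state())
E
```

```text
pics
scene 486.1448063000754 271.4422507044901 214.6469513957793 [1.276 0.218 0.752] [[-0.31, 0.951, 0.016], [0.627, 0.217, -0.748], [-0.715, -0.222, -0.663]]
side 524.1405188132571 279.332322289145 203.23042626733186 [-0.078  0.647  0.787] [[-0.702, -0.712, -0.005], [-0.416, 0.417, -0.808], [0.578, -0.565, -0.589]]
wrist 358.9307831911363 276.77494447886994 206.60394404152478 [ 0.286 -0.615  0.371] [[0.335, -0.942, -0.001], [-0.909, -0.323, 0.262], [-0.248, -0.087, -0.965]]
{'time': 0.15, 'q': array([-1.26691781e+00,  2.64588404e-01,  1.60504971e+00, -1.00852668e-05,
        1.27371075e+00, -3.68530348e-02]), 'joint_vel': array([ 0.00062566, -0.0003729 , -0.00373348,  0.0002948 ,  0.00249966,
       -0.00052759]), 'joint_torque': array([-4.51806409e-05, -5.15906847e+01, -3.67959988e+01, -8.50862693e-05,
        8.03675473e-03,  1.04711563e-05]), 'tool_pos': array([ 0.22540599, -0.63558659,  0.19404822]), 'tcp_rot': array([-3.09439631e+00, -5.32344229e-01,  3.82020039e-04]), 'wrist_force': array([-0.34822503,  0.82748931,  0.03251195]), 'torque': array([0.04299361, 0.05721895, 0.02077625]), 'grip_force': 0.0, 'width': 1.0020092790583024}
```

View pics/scene0.png

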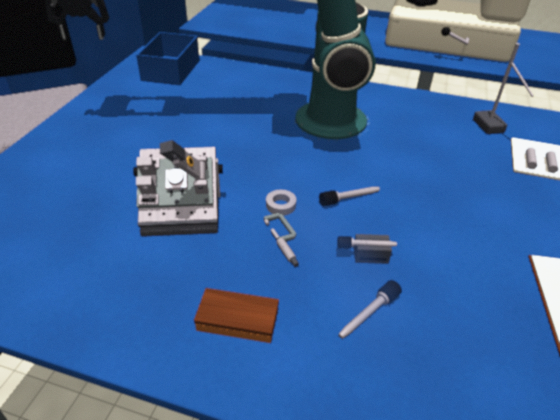

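View pics/side0.png

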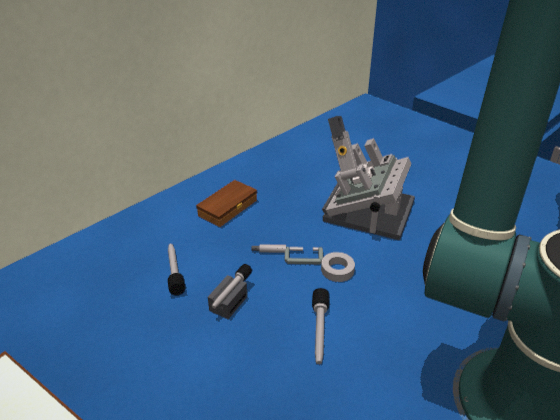

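The scene view shows the sine plate with the open leaf (about 178,190), the V-block and its pin (370,245) and two larger loose pins (350,195 and 372,308). The ring is at (281,200), the micrometer at (283,240) and the case at (237,314). I'll enlarge the fixture and the pin from both views.

```bash
cat > h.py <<'E'
import numpy as np,cv2,pickle
from scipy.spatial.transform import Rotation as Ro
def ray(c,u,v):
    o=-c["R"].T@c["t"]; d=c["R"].T@np.array([(u-c["cx"])/c["fx"],(v-c["cy"])/c["fy"],1.]); return o,d/np.linalg.norm(d)
def onz(c,u,v,z):
    o,d=ray(c,u,v); return o+d*(z-o[2])/d[2]
def tri(*cuv):
    A=0;b=0
    for c,u,v in cuv:
        o,d=ray(c,u,v); P=np.eye(3)-np.outer(d,d); A=A+P;b=b+P@o
    return np.linalg.solve(A,b)
def proj(c,X):
    p=c["R"]@np.asarray(X)+c["t"]; return np.array([c["fx"]*p[0]/p[2]+c["cx"],c["fy"]*p[1]/p[2]+c["cy"]])
def crop(c,u,v,w,h,k):
    im=c["img"][v:v+h,u:u+w,::-1]; return cv2.resize(im,None,fx=k,fy=k,interpolation=cv2.INTER_CUBIC)
E
python3 - <<'E'
from h import *
d=pickle.load(open("c0.pkl","rb"))
a=crop(d["scene"],125,135,100,100,4); b=crop(d["side"],315,110,100,130,4)[:400+120]
a=cv2.copyMakeBorder(a,0,120,0,0,cv2.BORDER_CONSTANT)
cv2.imwrite("pics/fix.png",np.hstack([a,b]))
a=crop(d["scene"],330,225,80,50,5); b=crop(d["side"],195,255,80,70,5)
a=cv2.copyMakeBorder(a,0,100,0,0,cv2.BORDER_CONSTANT)
cv2.imwrite("pics/pin.png",np.hstack([a,b]))
E
```

```text
(no output)
```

View pics/fix.png

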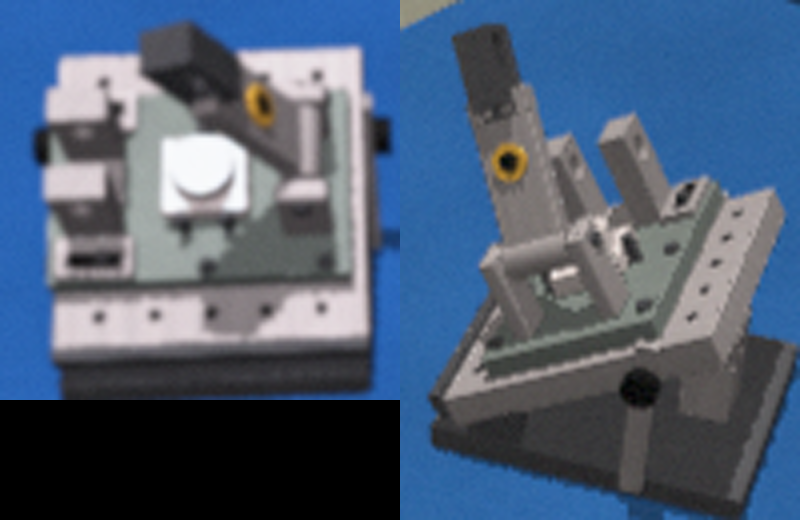

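View pics/pin.png

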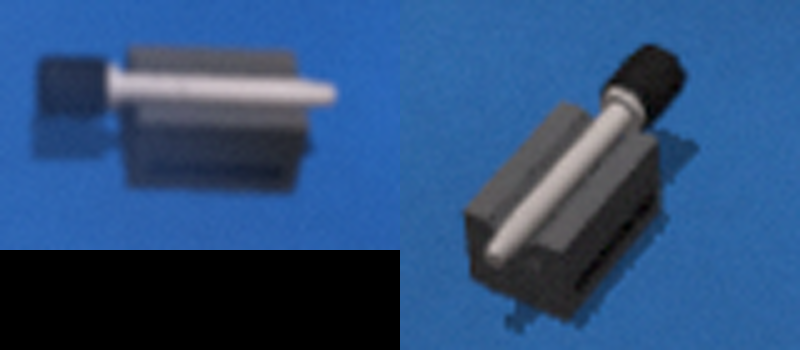

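The crops show the hinge on the world +y side, the latch lugs on the -y side and uphill towards the robot, with the leaf standing well open. The pin's knob points to about -y. I'll triangulate the corners.

Run:
```python
from h import *
d=pickle.load(open("c0.pkl","rb")); S,D=d["scene"],d["side"]
def s(a,b): return (S,125+a/4-.4,135+b/4-.4)
def e(a,b): return (D,315+(a-400)/4-.4,110+b/4-.4)
P=lambda n,a,b:print(n,(tri(s(*a),e(*b))*1000).round(0))
P("base hinge up",(345,90),(655,338)); P("base hinge dn",(350,278),(487,365))
P("plate hinge up",(362,48),(715,345)); P("plate hinge dn",(370,345),(440,405));P("plate latch up",(60,58),(783,200))
P("leaf yellow",(259,103),(508,161))
P("leafend",(168,40),(478,33))
p=lambda a,b:(S,330+a/5-.4,225+b/5-.4)
q=lambda a,b:(D,195+(a-400)/5-.4,255+b/5-.4)
for n,a,b in (("nose",(337,94),(495,257)),("collar",(108,84),(622,100)),("knobend",(38,85),(665,70))):
    print(n,(tri(p(*a),q(*b))*1000).round(0),(onz(*p(*a),.0365)*1000).round(0),(onz(*q(*b),.0365)*1000).round(0))
# others
for n,u,v,z in (("pinA",329,198,.015),("pinAtip",379,188,.01),("ring",281,200,.022),("mic",283,240,.01),("case",237,312,.03)): print(n,(onz(S,u,v,z)*1000).round(0))
print(Ro.from_rotvec([-3.094396,-.532344,.00038]).as_matrix().round(3))
```

```text
base hinge up [ 451. -183.  115.]
base hinge dn [ 542. -147.   64.]
plate hinge up [ 416. -188.  123.]
plate hinge dn [ 561. -129.   35.]
plate latch up [ 480. -349.  120.]
leaf yellow [ 561. -179.  183.]
leafend [ 604. -199.  242.]
nose [507. 253.  39.] [505. 254.  36.] [509. 250.  36.]
collar [535. 162.  41.] [531. 162.  36.] [539. 159.  36.]
knobend [540. 134.  36.] [541. 134.  36.] [540. 135.  36.]
pinA [380.  82.  15.]
pinAtip [295. 189.  10.]
ring [433. -22.  22.]
mic [547.  18.  10.]
case [773.  -1.  30.]
[[ 0.943  0.334 -0.001]
 [ 0.334 -0.943  0.002]
 [ 0.    -0.002 -1.   ]]
```

```bash
cat >> h.py <<'E'
import json
def fix():
    f=json.load(open("fix.json")); c,s=np.cos(f["yaw"]),np.sin(f["yaw"]); q=np.radians(30)
    x=np.array([c*np.cos(q),s*np.cos(q),.5]); y=np.array([-s,c,0]); z=np.cross(x,y)
    return np.array(f["o"]),np.stack([x,y,z],1)
def cmd(P,R=None,st=None):
    from workcell import bot
    s=st or bot.read_state(); R0=Ro.from_rotvec(s["tcp_rot"])
    d=R0.inv().apply(np.array(P)-s["tool_pos"])/.5
    r=(R0.inv()*Ro.from_matrix(R)).as_rotvec()/np.radians(30) if R is not None else np.zeros(3)
    print("xyz",d.round(4),"a",r.round(4)); return d,r
def RT():  # tool for fixture work: x=-xf,y=yf,z=-zf
    F=fix()[1]; return np.stack([-F[:,0],F[:,1],-F[:,2]],1)
def W(p): o,F=fix(); return o+F@(np.array(p)/1000.)
def inF(X): o,F=fix(); return F.T@(np.asarray(X)-o)*1000
E
echo '{"o":[0.5205,-0.244,0.077],"yaw":-2.758}' > fix.json
python3 - <<'E'
from h import *
print(fix()[1].round(3)); cmd(W((0,-75,320)),RT()); print(W((0,-75,320)),W((31,55,60)))
E
```

```text
[[-0.803  0.374  0.464]
 [-0.324 -0.927  0.187]
 [ 0.5    0.     0.866]]
xyz [ 1.1313 -0.7051 -0.3189] a [-0.0247 -1.     -0.0791]
[ 0.64080309 -0.11456984  0.35412813] [ 0.54400805 -0.29382283  0.14446152]
```

step_arm([
  {"z": -0.1,"grip": 1},
  {"z": -0.2,"grip": 1},
  {"z": -0.32,"x": 0.05,"grip": 1},
  {"z": -0.32,"x": 0.14,"y": -0.06,"grip": 1,"ay": -0.25},
  {"z": -0.32,"x": 0.22,"y": -0.12,"grip": 1,"ay": -0.5},
  {"z": -0.32,"x": 0.3,"y": -0.18,"grip": 1,"ay": -0.75},
  {"z": -0.32,"x": 0.38,"y": -0.24,"grip": 1,"ay": -1},
  {"z": -0.32,"x": 0.46,"y": -0.3,"grip": 1,"ay": -1},
  {"z": -0.32,"x": 0.54,"y": -0.36,"grip": 1,"ay": -1},
  {"z": -0.32,"x": 0.62,"y": -0.42,"grip": 1,"ay": -1},
  {"z": -0.32,"x": 0.62,"y": -0.42,"grip": 1,"ay": -1},
])

```text
validation failed for argument at $.se...
```

Run:
```python
from h import *
cmd(W((0,-75,320)),RT())
```

```text
xyz [ 1.1313 -0.7051 -0.3189] a [-0.0247 -1.     -0.0791]
```

step_arm([
  {"x": 0.0,"y": 0.0,"z": -0.1,"ax": 0.0,"ay": 0.0,"az": 0.0,"grip": 1.0},
  {"x": 0.0,"y": 0.0,"z": -0.2,"ax": 0.0,"ay": 0.0,"az": 0.0,"grip": 1.0},
])

```text
time: 0.35
tool_pos: [0.225, -0.6341, 0.2923]
tcp_rot: [-3.089, -0.531, 0.002]
wrist_force: [-0.1, -0.9, 1.2]
width: 0.693
grip_force: 0.0
```

step_arm([
  {"x": 0.03,"y": 0.0,"z": -0.08,"ax": 0.0,"ay": 0.0,"az": 0.0,"grip": 1.0},
  {"x": 0.1,"y": -0.05,"z": -0.12,"ax": 0.0,"ay": -0.25,"az": 0.0,"grip": 1.0},
  {"x": 0.18,"y": -0.1,"z": -0.12,"ax": 0.0,"ay": -0.5,"az": 0.0,"grip": 1.0},
  {"x": 0.26,"y": -0.15,"z": -0.12,"ax": 0.0,"ay": -0.75,"az": 0.0,"grip": 1.0},
  {"x": 0.34,"y": -0.2,"z": -0.12,"ax": 0.0,"ay": -0.99,"az": 0.0,"grip": 1.0},
  {"x": 0.42,"y": -0.26,"z": -0.12,"ax": 0.0,"ay": -0.99,"az": 0.0,"grip": 1.0},
  {"x": 0.5,"y": -0.31,"z": -0.12,"ax": 0.0,"ay": -0.99,"az": 0.0,"grip": 1.0},
  {"x": 0.58,"y": -0.36,"z": -0.12,"ax": 0.0,"ay": -0.99,"az": 0.0,"grip": 1.0},
  {"x": 0.66,"y": -0.41,"z": -0.12,"ax": 0.0,"ay": -0.99,"az": 0.0,"grip": 1.0},
  {"x": 0.74,"y": -0.46,"z": -0.12,"ax": 0.0,"ay": -0.99,"az": 0.0,"grip": 1.0},
  {"x": 0.8,"y": -0.5,"z": -0.12,"ax": 0.0,"ay": -0.99,"az": 0.0,"grip": 1.0},
])

```text
time: 1.45
tool_pos: [0.5205, -0.2644, 0.3544]
tcp_rot: [2.913, 0.504, -0.773]
wrist_force: [-0.4, -0.6, 0.1]
width: -0.002
grip_force: 0.0
```

Run:
```python
from h import *
cmd(W((0,-75,320)),RT())
```

```text
xyz [ 0.2845 -0.2014 -0.1615] a [-0.0407 -0.0099 -0.0672]
```

step_arm([
  {"x": 0.07,"y": -0.05,"z": -0.04,"ax": -0.04,"ay": -0.01,"az": -0.067,"grip": 1.0},
  {"x": 0.14,"y": -0.1,"z": -0.08,"ax": -0.04,"ay": -0.01,"az": -0.067,"grip": 1.0},
  {"x": 0.21,"y": -0.15,"z": -0.12,"ax": -0.04,"ay": -0.01,"az": -0.067,"grip": 1.0},
  {"x": 0.284,"y": -0.2,"z": -0.16,"ax": -0.04,"ay": -0.01,"az": -0.067,"grip": 1.0},
  {"x": 0.284,"y": -0.2,"z": -0.16,"ax": -0.04,"ay": -0.01,"az": -0.067,"grip": 1.0},
  {"x": 0.284,"y": -0.2,"z": -0.16,"ax": -0.04,"ay": -0.01,"az": -0.067,"grip": 1.0},
])

```text
time: 2.05
tool_pos: [0.6398, -0.117, 0.3525]
tcp_rot: [2.887, 0.561, -0.777]
wrist_force: [0.2, -0.4, -0.9]
width: -0.003
grip_force: 0.0
```

Run:
```python
from h import *
from workcell import imaging,bot
c=imaging.read_camera("wrist"); pickle.dump(c,open("w1.pkl","wb")); cv2.imwrite("pics/w1.png",c["img"][:,:,::-1])
cmd(W((0,-75,128)),RT())
for n,p in (("base hinge up",(56,-82,15)),("base hinge dn",(-56,-82,15)),("base latch up",(56,82,15)),("latch dn",(-56,82,15)),("cheek up",(34,-55,70)),("lug up",(31,55,76))): print(n,proj(c,W(p)).round(0))
```

```text
xyz [ 0.0048 -0.0053  0.3799] a [-0.0004  0.0032 -0.0026]
base hinge up [270. 199.]
base hinge dn [269. 115.]
base latch up [389. 199.]
latch dn [396. 115.]
cheek up [291. 193.]
lug up [383. 191.]
```

View pics/w1.png

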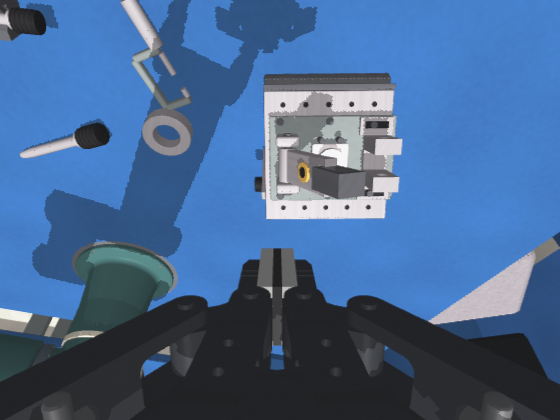

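The wrist view shows the fixture where my estimate predicts it, with base corners near (273,115) and (273,199) and lug tops at (388,146) and (385,184). The leaf is open over the part. Descending on the hinge side.

step_arm([
  {"x": 0.005,"y": -0.005,"z": 0.1,"ax": 0.0,"ay": 0.0,"az": 0.0,"grip": 1.0},
  {"x": 0.005,"y": -0.005,"z": 0.2,"ax": 0.0,"ay": 0.0,"az": 0.0,"grip": 1.0},
  {"x": 0.005,"y": -0.005,"z": 0.3,"ax": 0.0,"ay": 0.0,"az": 0.0,"grip": 1.0},
  {"x": 0.005,"y": -0.005,"z": 0.38,"ax": 0.0,"ay": 0.0,"az": 0.0,"grip": 1.0},
  {"x": 0.005,"y": -0.005,"z": 0.38,"ax": 0.0,"ay": 0.0,"az": 0.0,"grip": 1.0},
])

```text
time: 2.6
tool_pos: [0.5445, -0.1517, 0.1832]
tcp_rot: [2.89, 0.555, -0.794]
wrist_force: [-0.9, -0.1, -1.1]
width: 0.001
grip_force: 0.0
```

step_arm([
  {"x": 0.0,"y": 0.02,"z": 0.0,"ax": 0.0,"ay": 0.0,"az": 0.0,"grip": 1.0},
  {"x": 0.0,"y": 0.046,"z": 0.0,"ax": 0.0,"ay": 0.0,"az": 0.0,"grip": 1.0},
  {"x": 0.0,"y": 0.066,"z": 0.007,"ax": 0.0,"ay": 0.0,"az": 0.0,"grip": 1.0},
  {"x": 0.0,"y": 0.078,"z": 0.013,"ax": 0.0,"ay": 0.0,"az": 0.0,"grip": 1.0},
  {"x": 0.0,"y": 0.096,"z": 0.024,"ax": 0.0,"ay": 0.0,"az": 0.0,"grip": 1.0},
  {"x": 0.0,"y": 0.112,"z": 0.038,"ax": 0.0,"ay": 0.0,"az": 0.0,"grip": 1.0},
  {"x": 0.0,"y": 0.125,"z": 0.054,"ax": 0.0,"ay": 0.0,"az": 0.0,"grip": 1.0},
  {"x": 0.0,"y": 0.136,"z": 0.072,"ax": 0.0,"ay": 0.0,"az": 0.0,"grip": 1.0},
  {"x": 0.0,"y": 0.144,"z": 0.092,"ax": 0.0,"ay": 0.0,"az": 0.0,"grip": 1.0},
])

```text
time: 3.5
tool_pos: [0.5574, -0.2266, 0.1477]
tcp_rot: [2.889, 0.558, -0.774]
wrist_force: [0.6, 0.3, 2.2]
width: 0.001
grip_force: 1.1
```

Run:
```python
from h import *
from workcell import bot
s=bot.read_state(); print(inF(s["tool_pos"]), fix()[1].T@s["wrist_force"])
```

```text
[ 0.13862495 -2.31503422 81.59201075] [ 0.54971078 -0.11025086  2.22836464]
```

step_arm([
  {"x": 0.0,"y": 0.003,"z": 0.01,"ax": 0.0,"ay": 0.0,"az": 0.0,"grip": 1.0},
  {"x": 0.0,"y": 0.005,"z": 0.018,"ax": 0.0,"ay": 0.0,"az": 0.0,"grip": 1.0},
  {"x": 0.0,"y": 0.005,"z": 0.024,"ax": 0.0,"ay": 0.0,"az": 0.0,"grip": 1.0},
  {"x": 0.0,"y": 0.005,"z": 0.027,"ax": 0.0,"ay": 0.0,"az": 0.0,"grip": 1.0},
  {"x": 0.0,"y": 0.005,"z": 0.029,"ax": 0.0,"ay": 0.0,"az": 0.0,"grip": 1.0},
])

```text
time: 4.0
tool_pos: [0.5517, -0.2306, 0.1361]
tcp_rot: [2.889, 0.558, -0.774]
wrist_force: [-0.1, 0.9, 0.7]
width: -0.001
grip_force: 0.7
```

Run:
```python
from h import *
from workcell import bot
s=bot.read_state(); print(inF(s["tool_pos"]), fix()[1].T@s["wrist_force"])
```

```text
[ 0.09127625 -0.73403894 68.13420767] [ 0.19059439 -0.87697987  0.72594698]
```

step_arm([
  {"x": 0.0,"y": 0.0,"z": 0.004,"ax": 0.0,"ay": 0.0,"az": 0.0,"grip": 1.0},
  {"x": 0.0,"y": 0.0,"z": 0.006,"ax": 0.0,"ay": 0.0,"az": 0.0,"grip": 1.0},
  {"x": 0.0,"y": 0.0,"z": 0.008,"ax": 0.0,"ay": 0.0,"az": 0.0,"grip": 1.0},
])

```text
time: 4.3
tool_pos: [0.5506, -0.2321, 0.133]
tcp_rot: [2.888, 0.558, -0.772]
wrist_force: [1.7, 1.1, 2.6]
width: -0.001
grip_force: 1.0
```

Run:
```python
from h import *
from workcell import bot
s=bot.read_state(); print(inF(s["tool_pos"]), fix()[1].T@s["wrist_force"])
```

```text
[-4.29593742e-02  1.97052030e-01  6.46697109e+01] [-0.38739285 -0.34243098  3.27067046]
```

step_arm([
  {"x": 0.0,"y": 0.0,"z": 0.004,"ax": 0.0,"ay": 0.0,"az": 0.0,"grip": 1.0},
  {"x": 0.0,"y": 0.0,"z": 0.008,"ax": 0.0,"ay": 0.0,"az": 0.0,"grip": 1.0},
  {"x": 0.0,"y": 0.0,"z": 0.008,"ax": 0.0,"ay": 0.0,"az": 0.0,"grip": 1.0},
])

```text
time: 4.6
tool_pos: [0.548, -0.2326, 0.1289]
tcp_rot: [2.889, 0.558, -0.774]
wrist_force: [1.5, 0.0, 1.3]
width: 0.002
grip_force: 0.7
```

Run:
```python
from h import *
from workcell import bot
s=bot.read_state(); print(inF(s["tool_pos"]), fix()[1].T@s["wrist_force"])
```

```text
[ 0.14815827 -0.27319047 59.89396594] [-0.51883383  0.53980785  1.82872264]
```

Run:
```python
from h import *
from workcell import imaging
a=imaging.read_camera("scene");b=imaging.read_camera("side");c=imaging.read_camera("wrist")
pickle.dump([a,b,c],open("c2.pkl","wb"))
A=crop(a,125,135,100,100,4); B=crop(b,315,110,100,100,4); C=crop(c,200,60,200,200,2)
cv2.imwrite("pics/x2.png",cv2.resize(np.hstack([A,B,C]),None,fx=2/3,fy=2/3,interpolation=cv2.INTER_AREA))
```

```text
(no output)
```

View pics/x2.png

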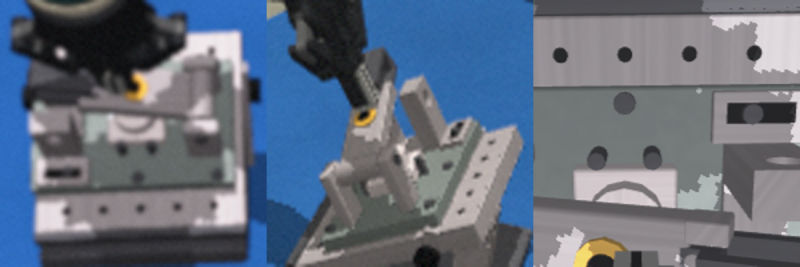

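The views show the fingertip on the yellow push mark, with the leaf nearly shut but not on its stop. I'll keep easing it down.

step_arm([
  {"x": 0.0,"y": 0.0,"z": 0.006,"ax": 0.0,"ay": 0.0,"az": 0.0,"grip": 1.0},
  {"x": 0.0,"y": 0.0,"z": 0.012,"ax": 0.0,"ay": 0.0,"az": 0.0,"grip": 1.0},
  {"x": 0.0,"y": 0.0,"z": 0.012,"ax": 0.0,"ay": 0.0,"az": 0.0,"grip": 1.0},
])

```text
time: 5.05
tool_pos: [0.545, -0.2336, 0.1235]
tcp_rot: [2.889, 0.558, -0.775]
wrist_force: [0.7, -0.2, -0.2]
width: -0.003
grip_force: 0.4
```

Run:
```python
from h import *
from workcell import bot
s=bot.read_state(); print(inF(s["tool_pos"]), fix()[1].T@s["wrist_force"])
d=pickle.load(open("c2.pkl","rb")); k=1/(4*2/3)
print("ring",inF(tri((d[0],125+133*k-.4,135+85*k-.4),(d[1],315+(365-267)*k-.4,110+116*k-.4))))
# base hinge dn / plate corner from wrist: 
c=d[2]; f=3/4/1
for n,u,v,p in (("hole1",560,55,None),("hole4",753,53,None)):
    U=200+(u-533)*.75; V=60+v*.75; print(n,U,V)
    o,dd=ray(c,U,V); O,F=fix(); t=((O-o)@F[:,2])/(dd@F[:,2]); print(inF(o+t*dd))
```

```text
[ 0.20148068 -0.53097361 53.5296644 ] [-0.59594241  0.41074793  0.16390054]
ring [ -0.25118855 -11.33925984  94.82868519]
hole1 220.25 101.25
[-6.97957956e+01 -3.52538993e+01 -5.40147341e-15]
hole4 365.0 99.75
[-7.05054558e+01  5.60153235e+01  1.75789713e-14]
```

Run:
```python
from h import *
from workcell import imaging
a=imaging.read_camera("scene");b=imaging.read_camera("side");c=imaging.read_camera("wrist")
pickle.dump([a,b,c],open("c3.pkl","wb"))
A=crop(a,120,125,110,80,4)[:,:400]; B=crop(b,310,110,100,80,4); C=crop(c,160,110,280,196,2)[:,:560]
M=np.zeros((600,800,3),np.uint8); M[:320,:400]=A[:320,:400]; M[:320,400:]=B[:320,:400]
C=cv2.resize(crop(c,150,90,280,98+70,1),None,fx=800/280,fy=280/98*.58); C=cv2.resize(c["img"][120:260,100:500,::-1],(800,280),interpolation=cv2.INTER_CUBIC)
M[320:600]=C
cv2.imwrite("pics/x3.png",M)
from workcell import bot
T=bot.read_state()["tool_pos"]
for k in (a,b,c): print(proj(k,T))
```

```text
[172.33814736 174.49460524]
[360.16928982 165.5415745 ]
[275.4551788 238.6583258]
```

View pics/x3.png

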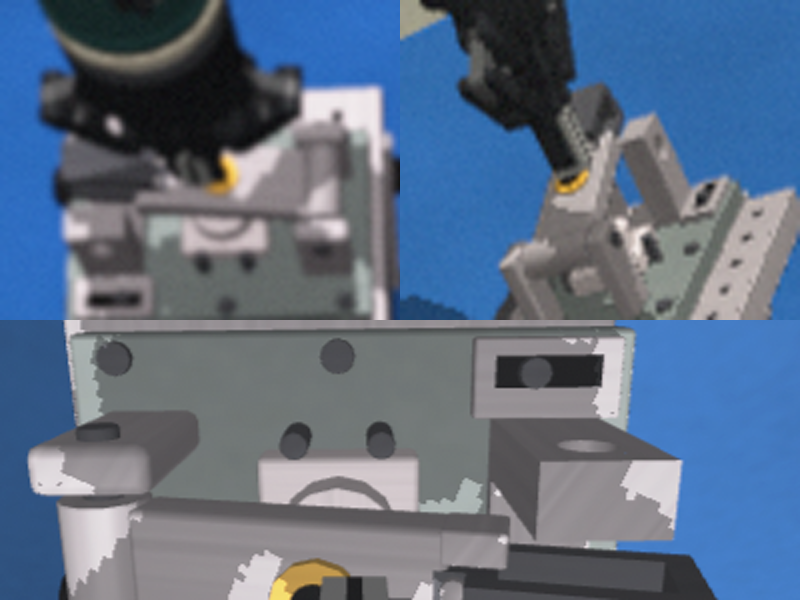

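Run:
```python
from h import *
from workcell import bot
d0=pickle.load(open("c0.pkl","rb"))
print("start TCP proj",proj(d0["scene"],[.2254,-.6356,.194]),"20mm up",proj(d0["scene"],[.2254,-.6356,.214]),d0["scene"]["img"][25:50,50:115].mean(2).min(1).round())
a,b,c=pickle.load(open("c3.pkl","rb"))
y=lambda im:(im[...,0].astype(int)-im[...,2]>70)&(im[...,0]>120)
for k,(u,v,w,h) in ((a,(125,135,100,100)),(b,(315,110,100,100))):
    m=y(k["img"][v:v+h,u:u+w]); ys,xs=np.nonzero(m); print(len(xs),xs.min()+u,xs.max()+u,ys.min()+v,ys.max()+v,xs.mean()+u,ys.mean()+v)
print("ring",inF(tri((a,174,170.5),(b,352.5,155.5))))
# eye-strap corner & lug top corners via scene/side
T=lambda p,q:inF(tri((a,120+p[0]/4-.4,125+p[1]/4-.4),(b,310+(q[0]-400)/4-.4,110+q[1]/4-.4))).round(1)
print("leaf yellow at start",inF(tri((d0["scene"],125+259/4-.4,135+103/4-.4),(d0["side"],315+108/4-.4,110+161/4-.4))))
s=bot.read_state();print(inF(s["tool_pos"]))
```

```text
start TCP proj [88.10093854 56.53478942] 20mm up [86.34254249 49.30622636] [7. 9. 6. 4. 9. 4. 7. 7. 8. 6. 8. 6. 5. 7. 7. 7. 5. 5. 5. 5. 6. 5. 6. 5.
 4.]
33 172 179 164 172 176.27272727272728 168.66666666666666
20 349 356 153 157 352.55 155.45
ring [-3.7279415  -8.14108991 85.87644641]
leaf yellow at start [ -0.68016199 -45.03535648 122.73654297]
[ 0.25501552 -0.78064696 53.49422214]
```

Run:
```python
from h import *
c=pickle.load(open("w1.pkl","rb")); R=Ro.from_rotvec([2.887,.561,-.777]).as_matrix(); T=np.array([.6398,-.117,.3525])
o,d=ray(c,277,249); o=R.T@(o-T)*1000; d=R.T@d; print(o,d)
for X in (11,7,0): t=(X-o[0])/d[0]; print(X,o+t*d)
g=c["img"][225:300,277].mean(1).round(); print(g)
print(c["img"][262,225:330].mean(1).round())
```

```text
[  65.1870563     0.60193053 -176.1609419 ] [-0.37384819  0.00111702  0.92748923]
11 [ 11.          0.7638357 -41.726933 ]
7 [  7.           0.77578728 -31.80323401]
0 [  0.           0.79670254 -14.43676079]
[133. 133. 132. 132. 132. 132. 132. 134. 133. 133. 134. 134. 135. 134.
 134. 132. 132. 132. 133. 133. 134. 136. 136.  73.  36.  32.  32.  32.
  32.  31.  32.  31.  32.  32.  33.  32.  32.  32.  32.  32.  32.  33.
  34.  31.  33.  33.  31.  32.  33.  32.  31.  32.  33.  34.  32.  33.
  33.  32.  33.  31.  33.  37.  57.  58.  58.  58.  58.  58.  59.  59.
  59.  58.  58.  58.  59.]
[134. 134. 134. 134. 135. 135. 135. 136. 136. 137. 137. 137. 137. 137.
 137. 136. 136. 136. 137. 138.  98.  56.  38.  36.  36.  36.  36.  36.
  36.  35.  36.  36.  35.  36.  74.  95. 100. 100. 100. 100. 100. 100.
 100. 100. 100. 100. 100.  88.  53.  32.  32.  33.  32.  32.  33.  32.
  74.  96. 100. 100. 100. 100. 100. 101. 100. 100. 100. 100. 100.  79.
  48.  36.  35.  35.  35.  35.  36.  35.  35.  35.  35.  36.  44.  68.
 121. 133. 132. 131. 131. 133. 132. 131. 130. 130. 130. 130. 130. 132.
 132. 132. 133. 132. 131. 132. 130.]
```

All three cameras put the real fingertips about 35 mm short of the reported TCP, and the leaf is still about 0.37 rad open. I'll keep pushing until I feel the stop.

step_arm([
  {"x": 0.0,"y": 0.0,"z": 0.008,"ax": 0.0,"ay": 0.0,"az": 0.0,"grip": 1.0},
  {"x": 0.0,"y": 0.0,"z": 0.016,"ax": 0.0,"ay": 0.0,"az": 0.0,"grip": 1.0},
  {"x": 0.0,"y": 0.0,"z": 0.022,"ax": 0.0,"ay": 0.0,"az": 0.0,"grip": 1.0},
  {"x": 0.0,"y": 0.0,"z": 0.028,"ax": 0.0,"ay": 0.0,"az": 0.0,"grip": 1.0},
])

```text
time: 5.6
tool_pos: [0.5389, -0.2364, 0.1116]
tcp_rot: [2.889, 0.558, -0.773]
wrist_force: [1.6, -1.8, 2.6]
width: 0.001
grip_force: 1.2
```

step_arm([
  {"x": 0.0,"y": 0.0,"z": 0.004,"ax": 0.0,"ay": 0.0,"az": 0.0,"grip": 1.0},
  {"x": 0.0,"y": 0.0,"z": 0.007,"ax": 0.0,"ay": 0.0,"az": 0.0,"grip": 1.0},
])

```text
time: 5.8
tool_pos: [0.5378, -0.2368, 0.1096]
tcp_rot: [2.889, 0.557, -0.772]
wrist_force: [2.7, 1.4, 9.8]
width: 0.002
grip_force: 5.0
```

step_arm([
  {"x": 0.0,"y": 0.0,"z": 0.003,"ax": 0.0,"ay": 0.0,"az": 0.0,"grip": 1.0},
  {"x": 0.0,"y": 0.0,"z": 0.003,"ax": 0.0,"ay": 0.0,"az": 0.0,"grip": 1.0},
  {"x": 0.0,"y": 0.0,"z": 0.003,"ax": 0.0,"ay": 0.0,"az": 0.0,"grip": 1.0},
])

```text
time: 6.1
tool_pos: [0.5378, -0.2368, 0.1095]
tcp_rot: [2.889, 0.557, -0.77]
wrist_force: [2.7, 2.1, 9.1]
width: 0.001
grip_force: 4.7
```

Run:
```python
from h import *
from workcell import bot
s=bot.read_state(); print(inF(s["tool_pos"]), fix()[1].T@s["wrist_force"])
```

```text
[ 1.69314752e-02 -1.67609541e-01  3.75165140e+01] [ 1.6406288  -0.91961741  9.51410438]
```

step_arm([
  {"x": 0.0,"y": 0.0,"z": 0.006,"ax": 0.0,"ay": 0.0,"az": 0.0,"grip": 1.0},
  {"x": 0.0,"y": 0.0,"z": 0.012,"ax": 0.0,"ay": 0.0,"az": 0.0,"grip": 1.0},
  {"x": 0.0,"y": 0.0,"z": 0.012,"ax": 0.0,"ay": 0.0,"az": 0.0,"grip": 1.0},
])

```text
time: 6.4
tool_pos: [0.538, -0.237, 0.1092]
tcp_rot: [2.891, 0.556, -0.762]
wrist_force: [6.3, 8.2, 26.3]
width: 0.001
grip_force: 13.5
```

Run:
```python
from h import *
from workcell import bot
s=bot.read_state(); print(inF(s["tool_pos"]), fix()[1].T@s["wrist_force"])
```

```text
[-2.16461933e-01  2.14760124e-02  3.72999608e+01] [ 5.426815   -5.29035699 27.1981178 ]
```

The leaf is hard against its stop at 27 N. The x3 wrist picture also shows the lower lug's top (about 370–441 px) and its hole mouth (about 393,182), so I'll measure the bracket's y from those while I lift off.

Run:
```python
from h import *
a,b,c=pickle.load(open("c3.pkl","rb")); O,F=fix()
def onpl(u,v,ax,val):
    o,d=ray(c,u,v); o=F.T@(o-O)*1000; d=F.T@d; return (o+d*(val-o[ax])/d[ax]).round(1)
print("hole on x=-31",onpl(393.5,182.5,0,-31))
for u,v in ((370,190),(441,190),(370,230),(438,230)): print("top z76",onpl(u,v,2,76))
print("base dn corners z15",onpl(136,127.5,2,15),onpl(416,126,2,15))
print("cheek -22?",onpl(115,185,2,70),onpl(175,185,2,70))
```

```text
hole on x=-31 [-31.   55.7  61.2]
top z76 [-30.7  40.8  76. ]
top z76 [-30.6  71.9  76. ]
top z76 [-12.2  42.   76. ]
top z76 [-12.1  72.7  76. ]
base dn corners z15 [-54.6 -82.3  15. ] [-55.2  81.3  15. ]
cheek -22? [-31.9 -73.4  70. ] [-31.8 -46.2  70. ]
```

step_arm([
  {"x": 0.0,"y": 0.0,"z": -0.04,"ax": 0.0,"ay": 0.0,"az": 0.0,"grip": 1.0},
  {"x": 0.0,"y": 0.0,"z": -0.14,"ax": 0.0,"ay": 0.0,"az": 0.0,"grip": 1.0},
  {"x": -0.02,"y": 0.02,"z": -0.24,"ax": 0.0,"ay": 0.0,"az": 0.0,"grip": 1.0},
  {"x": -0.1,"y": 0.1,"z": -0.26,"ax": 0.0,"ay": 0.0,"az": 0.0,"grip": -1.0},
  {"x": -0.12,"y": 0.12,"z": -0.26,"ax": 0.0,"ay": 0.0,"az": 0.0,"grip": -1.0},
  {"x": -0.12,"y": 0.12,"z": -0.26,"ax": 0.0,"ay": 0.0,"az": 0.0,"grip": -1.0},
  {"x": -0.12,"y": 0.12,"z": -0.26,"ax": 0.0,"ay": 0.0,"az": 0.0,"grip": -1.0},
])

```text
time: 7.1
tool_pos: [0.5668, -0.2886, 0.243]
tcp_rot: [2.892, 0.557, -0.778]
wrist_force: [-0.4, 0.5, -0.4]
width: 0.678
grip_force: 0.0
```

Run:
```python
from h import *
from workcell import imaging,bot
s=bot.read_state(); print(inF(s["tool_pos"]),s["width"])
c=imaging.read_camera("wrist"); pickle.dump((c,s),open("w4.pkl","wb")); cv2.imwrite("pics/w4.png",c["img"][:,:,::-1])
```

```text
[ 60.2586896   58.65659656 156.93343022] 0.6784457506611767
```

View pics/w4.png

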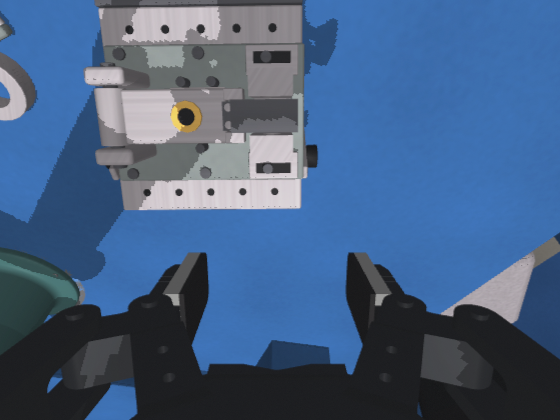

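The leaf is shut, with its eye block between the lugs at about (262,115), and the fixture frame agrees with the view to 1–2 mm. The hole is at y ≈ 56.5. Next, the pin.

```bash
cat >> h.py <<'E'
def RP(nd): # tool down, x along nose dir
    x=np.array([nd[0],nd[1],0]); x/=np.linalg.norm(x); z=np.array([0,0,-1.]); return np.stack([x,np.cross(z,x),z],1)
E
python3 - <<'E'
from h import *
cmd([.540,.143,.17],RP((-.294,.956)))
from workcell import bot
s=bot.read_state(); R0=Ro.from_rotvec(s["tcp_rot"])
tot=(R0.inv()*Ro.from_matrix(RP((-.294,.956)))).as_rotvec(); print(tot,np.degrees(np.linalg.norm(tot)))
E
```

```text
xyz [ 0.308  -0.8197 -0.0082] a [-0.7507  0.8059 -2.7701]
[-0.39307422  0.4219732  -1.4504087 ] 89.43014320785134
```

step_arm([
  {"x": -0.04,"y": -0.03,"z": -0.07,"ax": 0.0,"ay": 0.0,"az": 0.0,"grip": -1.0},
  {"x": -0.04,"y": -0.1,"z": -0.12,"ax": -0.07,"ay": 0.07,"az": -0.25,"grip": -1.0},
  {"x": 0.0,"y": -0.18,"z": -0.14,"ax": -0.13,"ay": 0.14,"az": -0.5,"grip": -1.0},
  {"x": 0.04,"y": -0.27,"z": -0.14,"ax": -0.2,"ay": 0.21,"az": -0.75,"grip": -1.0},
  {"x": 0.08,"y": -0.36,"z": -0.14,"ax": -0.26,"ay": 0.28,"az": -0.98,"grip": -1.0},
  {"x": 0.12,"y": -0.45,"z": -0.14,"ax": -0.26,"ay": 0.28,"az": -0.98,"grip": -1.0},
  {"x": 0.16,"y": -0.53,"z": -0.14,"ax": -0.26,"ay": 0.28,"az": -0.98,"grip": -1.0},
])

```text
time: 7.85
tool_pos: [0.5641, -0.0008, 0.2635]
tcp_rot: [2.711, 1.348, -0.545]
wrist_force: [-0.1, 0.2, 0.0]
width: 1.002
grip_force: 0.0
```

Run:
```python
from h import *
cmd([.540,.143,.17],RP((-.294,.956)))
```

```text
xyz [ 0.2556 -0.1962  0.1273] a [-0.4905  0.5246 -1.787 ]
```

step_arm([
  {"x": 0.05,"y": -0.04,"z": 0.0,"ax": -0.07,"ay": 0.07,"az": -0.25,"grip": -1.0},
  {"x": 0.1,"y": -0.08,"z": 0.03,"ax": -0.13,"ay": 0.14,"az": -0.5,"grip": -1.0},
  {"x": 0.15,"y": -0.12,"z": 0.05,"ax": -0.2,"ay": 0.21,"az": -0.75,"grip": -1.0},
  {"x": 0.2,"y": -0.16,"z": 0.08,"ax": -0.26,"ay": 0.28,"az": -0.98,"grip": -1.0},
])

```text
time: 8.25
tool_pos: [0.5461, 0.115, 0.1992]
tcp_rot: [2.321, 2.058, -0.264]
wrist_force: [0.7, 0.2, -0.2]
width: 0.999
grip_force: 0.0
```

Run:
```python
from h import *
cmd([.540,.143,.17],RP((-.294,.956)))
```

```text
xyz [ 0.0621 -0.0137  0.0513] a [-0.2303  0.2383 -0.7976]
```

step_arm([
  {"x": 0.02,"y": -0.005,"z": 0.02,"ax": -0.07,"ay": 0.07,"az": -0.25,"grip": -1.0},
  {"x": 0.04,"y": -0.01,"z": 0.03,"ax": -0.13,"ay": 0.14,"az": -0.5,"grip": -1.0},
  {"x": 0.062,"y": -0.014,"z": 0.051,"ax": -0.2,"ay": 0.21,"az": -0.75,"grip": -1.0},
  {"x": 0.062,"y": -0.014,"z": 0.051,"ax": -0.23,"ay": 0.238,"az": -0.798,"grip": -1.0},
  {"x": 0.062,"y": -0.014,"z": 0.051,"ax": -0.23,"ay": 0.238,"az": -0.798,"grip": -1.0},
  {"x": 0.062,"y": -0.014,"z": 0.051,"ax": -0.23,"ay": 0.238,"az": -0.798,"grip": -1.0},
])

```text
time: 8.85
tool_pos: [0.5409, 0.1407, 0.1712]
tcp_rot: [1.875, 2.52, -0.004]
wrist_force: [-0.5, -0.2, 0.2]
width: 1.001
grip_force: 0.0
```

Run:
```python
from h import *
from workcell import imaging,bot
s=bot.read_state(); c=imaging.read_camera("wrist"); pickle.dump((c,s),open("w5.pkl","wb"))
print(s["tool_pos"],Ro.from_rotvec(s["tcp_rot"]).as_matrix().round(3).tolist(),proj(c,[.507,.253,.0365]),proj(c,[.540,.134,.0365]))
cv2.imwrite("pics/w5.png",c["img"][:,:,::-1])
```

```text
[0.54085713 0.14074164 0.17119463] [[-0.287, 0.958, -0.001], [0.958, 0.287, -0.003], [-0.002, -0.001, -1.0]] [279.60590717  41.20964868] [276.37374714 191.89596212]
```

View pics/w5.png

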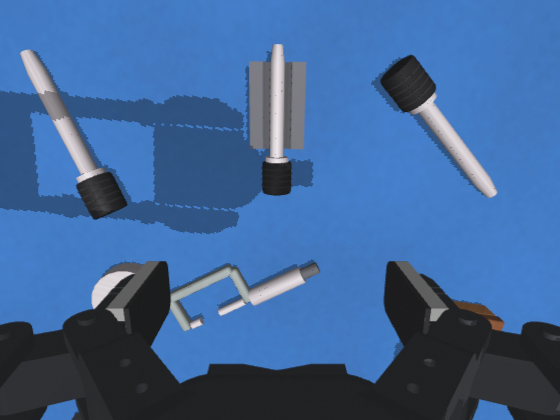

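The wrist view shows the small pin in the V-block along the image's vertical, with its nose at (277.5,44) and knob end at (277,194.5). That is within 2 mm of the estimate.

Run:
```python
from h import *
c,s=pickle.load(open("w5.pkl","rb"))
n=onz(c,277.6,44,.0365); k=onz(c,277,194.5,.030); print(n,k,np.linalg.norm((n-k)[:2]))
d=(n-k)[:2]; d/=np.linalg.norm(d); print("dir",d)
g=n-np.array([*d,0])*.109; print("grasp",g)
cmd([g[0],g[1],.08],RP(d))
```

```text
[0.50605753 0.25057099 0.0365    ] [0.54165947 0.13038826 0.03      ] 0.1253450711250157
dir [-0.28403144  0.95881497]
grasp [0.53701696 0.14606016 0.0365    ]
xyz [ 0.0132 -0.0053  0.1833] a [-0.001   0.0048  0.0066]
```

step_arm([
  {"x": 0.0125,"y": -0.005,"z": 0.08,"ax": 0.0,"ay": 0.005,"az": 0.007,"grip": -1.0},
  {"x": 0.0125,"y": -0.005,"z": 0.16,"ax": 0.0,"ay": 0.005,"az": 0.007,"grip": -1.0},
  {"x": 0.0125,"y": -0.005,"z": 0.24,"ax": 0.0,"ay": 0.005,"az": 0.007,"grip": -1.0},
  {"x": 0.0125,"y": -0.005,"z": 0.29,"ax": 0.0,"ay": 0.005,"az": 0.007,"grip": -1.0},
  {"x": 0.0125,"y": -0.005,"z": 0.32,"ax": 0.0,"ay": 0.005,"az": 0.007,"grip": -1.0},
  {"x": 0.0125,"y": -0.005,"z": 0.34,"ax": 0.0,"ay": 0.005,"az": 0.007,"grip": -1.0},
  {"x": 0.0125,"y": -0.005,"z": 0.34,"ax": 0.0,"ay": 0.005,"az": 0.007,"grip": -1.0},
])

```text
time: 9.6
tool_pos: [0.5379, 0.1452, 0.0016]
tcp_rot: [-1.88, -2.517, 0.0]
wrist_force: [0.3, -0.4, -0.6]
width: 0.999
grip_force: 0.0
```

Run:
```python
from h import *
from workcell import imaging,bot
s=bot.read_state(); c=imaging.read_camera("side"); b=imaging.read_camera("scene")
T=s["tool_pos"]; print(T, s["wrist_force"])
pickle.dump((c,b,s),open("s6.pkl","wb"))
A=crop(c,160,190,130,150,4); B=crop(b,300,180,130,150,3)
M=np.zeros((600,800,3),np.uint8); M[:,:400]=A[:600,60:460]; M[:450,400:]=B[:450,:390] if False else cv2.resize(B,(400,450)); cv2.imwrite("pics/s6.png",M)
print(proj(c,T),proj(b,T))
```

```text
[0.53786314 0.14524832 0.00160936] [ 0.3418497  -0.3862896  -0.64890874]
[245.30242789 283.7863367 ] [340.73921957 253.46550307]
```

step_arm([
  {"x": 0.0,"y": 0.0,"z": 0.01,"ax": 0.0,"ay": 0.0,"az": 0.0,"grip": -1.0},
  {"x": 0.0,"y": 0.0,"z": 0.02,"ax": 0.0,"ay": 0.0,"az": 0.0,"grip": -1.0},
  {"x": 0.0,"y": 0.0,"z": 0.024,"ax": 0.0,"ay": 0.0,"az": 0.0,"grip": -1.0},
  {"x": 0.0,"y": 0.0,"z": 0.024,"ax": 0.0,"ay": 0.0,"az": 0.0,"grip": -1.0},
])

```text
time: 10.1
tool_pos: [0.5379, 0.1452, -0.0098]
tcp_rot: [1.879, 2.517, 0.001]
wrist_force: [-0.5, -0.2, 0.1]
width: 1.003
grip_force: 0.0
```

step_arm([
  {"x": 0.0,"y": 0.0,"z": 0.01,"ax": 0.0,"ay": 0.0,"az": 0.0,"grip": -1.0},
  {"x": 0.0,"y": 0.0,"z": 0.014,"ax": 0.0,"ay": 0.0,"az": 0.0,"grip": -1.0},
])

```text
time: 10.3
tool_pos: [0.538, 0.1452, -0.017]
tcp_rot: [1.879, 2.517, 0.001]
wrist_force: [-0.6, -0.3, 0.3]
width: 0.997
grip_force: 0.0
```

step_arm([
  {"x": 0.0,"y": 0.0,"z": 0.0,"ax": 0.0,"ay": 0.0,"az": 0.0,"grip": 1.0},
  {"x": 0.0,"y": 0.0,"z": 0.0,"ax": 0.0,"ay": 0.0,"az": 0.0,"grip": 1.0},
  {"x": 0.0,"y": 0.0,"z": 0.0,"ax": 0.0,"ay": 0.0,"az": 0.0,"grip": 1.0},
  {"x": 0.0,"y": 0.0,"z": 0.0,"ax": 0.0,"ay": 0.0,"az": 0.0,"grip": 1.0},
  {"x": 0.0,"y": 0.0,"z": 0.0,"ax": 0.0,"ay": 0.0,"az": 0.0,"grip": 1.0},
  {"x": 0.0,"y": 0.0,"z": 0.0,"ax": 0.0,"ay": 0.0,"az": 0.0,"grip": 1.0},
], force=60)

```text
time: 10.9
tool_pos: [0.5386, 0.1453, -0.0163]
tcp_rot: [1.879, 2.516, 0.002]
wrist_force: [-0.1, -0.2, 0.7]
width: 0.285
grip_force: 58.7
```

Run:
```python
from h import *
from workcell import imaging,bot
s=bot.read_state(); c=imaging.read_camera("side"); b=imaging.read_camera("wrist"); a=imaging.read_camera("scene")
print(s["tool_pos"],s["width"],s["grip_force"],s["wrist_force"])
pickle.dump((c,b,a,s),open("s7.pkl","wb"))
```

```text
[ 0.53862656  0.14534823 -0.01626406] 0.28480208784208166 58.726224303245544 [-0.14389415 -0.22399176  0.7160288 ]
```

step_arm([
  {"x": 0.0,"y": 0.0,"z": -0.01,"ax": 0.0,"ay": 0.0,"az": 0.0,"grip": 1.0},
  {"x": 0.0,"y": 0.0,"z": -0.04,"ax": 0.0,"ay": 0.0,"az": 0.0,"grip": 1.0},
  {"x": 0.0,"y": 0.0,"z": -0.12,"ax": 0.0,"ay": 0.0,"az": 0.0,"grip": 1.0},
  {"x": 0.0,"y": 0.0,"z": -0.22,"ax": 0.0,"ay": 0.0,"az": 0.0,"grip": 1.0},
  {"x": 0.0,"y": 0.0,"z": -0.32,"ax": 0.0,"ay": 0.0,"az": 0.0,"grip": 1.0},
  {"x": 0.0,"y": 0.0,"z": -0.4,"ax": 0.0,"ay": 0.0,"az": 0.0,"grip": 1.0},
  {"x": 0.0,"y": 0.0,"z": -0.4,"ax": 0.0,"ay": 0.0,"az": 0.0,"grip": 1.0},
])

```text
time: 11.75
tool_pos: [0.543, 0.1463, 0.1929]
tcp_rot: [1.873, 2.509, 0.019]
wrist_force: [1.8, -0.7, -0.5]
width: 0.283
grip_force: 59.0
```

Run:
```python
from h import *
from workcell import imaging,bot
s=bot.read_state(); c=imaging.read_camera("side"); b=imaging.read_camera("wrist"); a=imaging.read_camera("scene")
print(s["tool_pos"],s["width"],s["grip_force"],s["wrist_force"])
pickle.dump((c,b,a,s),open("s8.pkl","wb"))
M=np.zeros((600,800,3),np.uint8)
T=s["tool_pos"]+np.array([0,0,.04])
for i,(k,z) in enumerate(((c,3),(a,3))):
    u,v=proj(k,T).astype(int); print(u,v); M[:300,400*i:400*i+400]=cv2.resize(k["img"][max(v-50,0):v+50,u-66:u+67,::-1],(400,300),interpolation=cv2.INTER_CUBIC)
M[300:]=cv2.resize(b["img"][100:310,140:420,::-1],(800,600))[0:300]
cv2.imwrite("pics/s8.png",M)
```

```text
[0.54300604 0.14628695 0.19291881] 0.2834223075131173 59.02417302131653 [ 1.81122044 -0.71447947 -0.52403513]
237 192
354 167
```

View pics/s8.png

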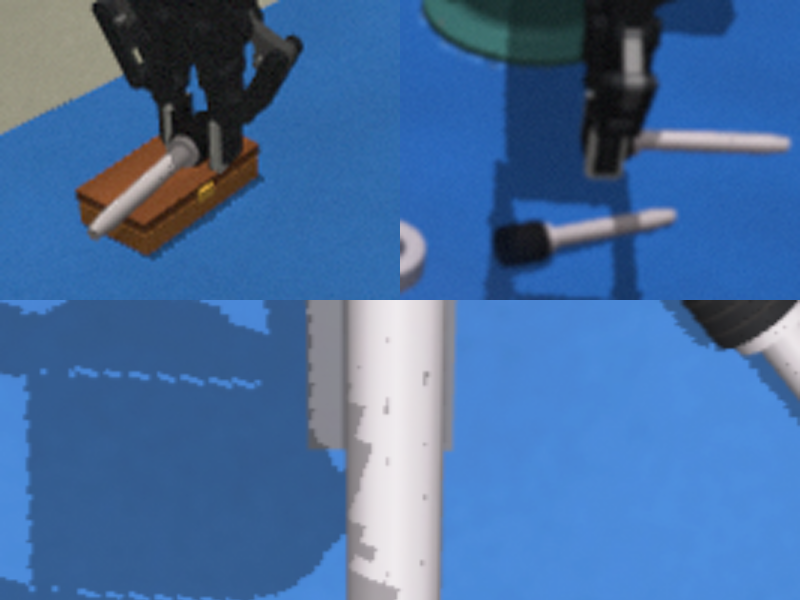

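The pin is held firmly with its shaft along the tool's x. Next I locate its nose and collar in the tool frame from the three views.

Run:
```python
from h import *
c,b,a,s=pickle.load(open("s8.pkl","rb"))
T=s["tool_pos"];R=Ro.from_rotvec(s["tcp_rot"]).as_matrix()
im=b["img"].astype(int)
for r in (0,5,10,15,20,30,40,60,80,120,160,200,225,240,250):
    m=np.nonzero((im[r,240:315].min(1)>125))[0]; print(r,(m.min()+240,m.max()+240,len(m)) if len(m) else None,end="; ")
print()
inT=lambda X:(R.T@(X-T)*1000).round(1)
n=(c,203,219.3),(a,418,164.5)
print("nose",inT(tri(*n)))
print("shaft near collar",inT(tri((c,232,192.5),(a,367,163.8))))
print("tips?",T)
# wrist ray for axis: plane tool through camera
for r in (60,200):
    o,d=ray(b,278,r); print(inT(o),R.T@d)
```

```text
0 (np.int64(263), np.int64(296), 34); 5 (np.int64(262), np.int64(296), 35); 10 (np.int64(262), np.int64(297), 36); 15 (np.int64(262), np.int64(296), 35); 20 (np.int64(262), np.int64(296), 35); 30 (np.int64(262), np.int64(296), 35); 40 (np.int64(262), np.int64(296), 35); 60 (np.int64(262), np.int64(296), 35); 80 (np.int64(249), np.int64(299), 48); 120 (np.int64(248), np.int64(298), 49); 160 (np.int64(263), np.int64(294), 32); 200 (np.int64(263), np.int64(293), 31); 225 (np.int64(263), np.int64(289), 27); 240 (np.int64(274), np.int64(281), 8); 250 (np.int64(255), np.int64(299), 45); 
nose [110.1   1.2 -51.6]
shaft near collar [ 19.    1.9 -50.4]
tips? [0.54300604 0.14628695 0.19291881]
[  65.6   -3.4 -173.2] [ 0.1217442  -0.00276302  0.99255766]
[  65.6   -3.4 -173.2] [-0.24480672 -0.0022512   0.96956929]
```

```bash
cat >> h.py <<'E'
NX,PZ,PY=110.,-52.,.5
def tcp_for_nose(p): # nose position in fixture mm -> TCP world
    return W((p[0]+NX,p[1]-PY,p[2]+PZ))
def nose():
    from workcell import bot
    s=bot.read_state(); R=Ro.from_rotvec(s["tcp_rot"]).as_matrix(); O,F=fix()
    ax=F.T@R[:,0]
    return inF(s["tool_pos"]+R@np.array([NX,PY,PZ])/1000).round(1),"axis yz err deg",np.degrees(ax[1:]).round(2),"F",(F.T@s["wrist_force"]).round(1)
E
python3 - <<'E'
from h import *
P=tcp_for_nose((91,56.5,130)); print(P, tcp_for_nose((46,56.5,60)),tcp_for_nose((-59,56.5,60)))
cmd(P,RT())
E
```

```text
[ 0.41620329 -0.34648122  0.24504998] [ 0.41988584 -0.344995    0.1619282 ] [ 0.50421007 -0.31096305  0.1094282 ]
xyz [-0.8736 -0.5115 -0.1233] a [ 0.7379 -0.8113  2.7476]
```

step_arm([
  {"x": -0.06,"y": -0.03,"z": -0.06,"ax": 0.06,"ay": -0.06,"az": 0.23,"grip": 1.0},
  {"x": -0.13,"y": -0.07,"z": -0.12,"ax": 0.12,"ay": -0.13,"az": 0.46,"grip": 1.0},
  {"x": -0.2,"y": -0.11,"z": -0.16,"ax": 0.18,"ay": -0.2,"az": 0.69,"grip": 1.0},
  {"x": -0.27,"y": -0.15,"z": -0.18,"ax": 0.245,"ay": -0.27,"az": 0.92,"grip": 1.0},
  {"x": -0.34,"y": -0.19,"z": -0.2,"ax": 0.245,"ay": -0.27,"az": 0.92,"grip": 1.0},
])

```text
time: 12.4
tool_pos: [0.494, -0.0455, 0.281]
tcp_rot: [2.391, 1.963, -0.293]
wrist_force: [0.1, -0.1, -1.3]
width: 0.288
grip_force: 59.1
```

Run:
```python
from h import *
cmd(tcp_for_nose((91,56.5,130)),RT())
```

```text
xyz [-0.5997 -0.0236  0.1772] a [ 0.4835 -0.5354  1.8277]
```

step_arm([
  {"x": -0.07,"y": 0.0,"z": 0.0,"ax": 0.06,"ay": -0.067,"az": 0.23,"grip": 1.0},
  {"x": -0.14,"y": -0.005,"z": 0.01,"ax": 0.12,"ay": -0.134,"az": 0.46,"grip": 1.0},
  {"x": -0.21,"y": -0.01,"z": 0.02,"ax": 0.18,"ay": -0.2,"az": 0.69,"grip": 1.0},
  {"x": -0.28,"y": -0.01,"z": 0.04,"ax": 0.242,"ay": -0.268,"az": 0.914,"grip": 1.0},
  {"x": -0.35,"y": -0.015,"z": 0.06,"ax": 0.242,"ay": -0.268,"az": 0.914,"grip": 1.0},
])

```text
time: 12.9
tool_pos: [0.4509, -0.2179, 0.2797]
tcp_rot: [2.733, 1.298, -0.555]
wrist_force: [0.3, -0.3, -2.6]
width: 0.282
grip_force: 59.1
```

Run:
```python
from h import *
cmd(tcp_for_nose((91,56.5,130)),RT())
```

```text
xyz [-0.2057  0.1189  0.1391] a [ 0.2374 -0.2679  0.9148]
```

step_arm([
  {"x": -0.06,"y": 0.03,"z": 0.02,"ax": 0.06,"ay": -0.067,"az": 0.23,"grip": 1.0},
  {"x": -0.12,"y": 0.06,"z": 0.06,"ax": 0.12,"ay": -0.134,"az": 0.46,"grip": 1.0},
  {"x": -0.17,"y": 0.09,"z": 0.1,"ax": 0.18,"ay": -0.2,"az": 0.69,"grip": 1.0},
  {"x": -0.2,"y": 0.11,"z": 0.13,"ax": 0.237,"ay": -0.268,"az": 0.915,"grip": 1.0},
  {"x": -0.206,"y": 0.119,"z": 0.139,"ax": 0.237,"ay": -0.268,"az": 0.915,"grip": 1.0},
  {"x": -0.206,"y": 0.119,"z": 0.139,"ax": 0.237,"ay": -0.268,"az": 0.915,"grip": 1.0},
  {"x": -0.206,"y": 0.119,"z": 0.139,"ax": 0.237,"ay": -0.268,"az": 0.915,"grip": 1.0},
  {"x": -0.206,"y": 0.119,"z": 0.139,"ax": 0.237,"ay": -0.268,"az": 0.915,"grip": 1.0},
])

```text
time: 13.7
tool_pos: [0.4181, -0.3452, 0.2494]
tcp_rot: [2.888, 0.564, -0.763]
wrist_force: [-0.1, -0.0, -0.7]
width: 0.281
grip_force: 59.2
```

Run:
```python
from h import *
print(nose())
cmd(tcp_for_nose((50,56.5,60)),RT())
```

```text
(array([ 91.6,  55.6, 135.6]), 'axis yz err deg', array([-0.06,  0.37]), 'F', array([-0.2,  0. , -0.6]))
xyz [0.0815 0.0004 0.1503] a [ 0.0099 -0.0122  0.002 ]
```

step_arm([
  {"x": 0.03,"y": 0.0,"z": 0.06,"ax": 0.01,"ay": -0.012,"az": 0.002,"grip": 1.0},
  {"x": 0.06,"y": 0.0,"z": 0.11,"ax": 0.01,"ay": -0.012,"az": 0.002,"grip": 1.0},
  {"x": 0.08,"y": 0.0,"z": 0.15,"ax": 0.01,"ay": -0.012,"az": 0.002,"grip": 1.0},
  {"x": 0.08,"y": 0.0,"z": 0.15,"ax": 0.01,"ay": -0.012,"az": 0.002,"grip": 1.0},
  {"x": 0.08,"y": 0.0,"z": 0.15,"ax": 0.01,"ay": -0.012,"az": 0.002,"grip": 1.0},
])

```text
time: 14.2
tool_pos: [0.416, -0.3469, 0.1649]
tcp_rot: [2.889, 0.56, -0.775]
wrist_force: [0.5, 0.2, -0.7]
width: 0.288
grip_force: 59.2
```

Run:
```python
from h import *
from workcell import imaging,bot
print(nose())
a=imaging.read_camera("scene");b=imaging.read_camera("side");c=imaging.read_camera("wrist"); pickle.dump((a,b,c),open("s9.pkl","wb"))
for k in (a,b,c): print("pred nose",proj(k,W((50,56.5,60))).round(1),"hole",proj(k,W((31,56.5,60))).round(1))
for r in range(40,240,20):
    g=c["img"][r].astype(int); print(r,[int(x) for x in g[240:320:3].mean(1)])
cmd(tcp_for_nose((50,56.5,60)),RT())
```

```text
(array([51.2, 56.8, 60.3]), 'axis yz err deg', array([ 0.04, -0.04]), 'F', array([-0.8, -0. , -0.3]))
pred nose [145.3 152.7] hole [145.  160.8]
pred nose [384.  146.5] hole [376.9 148.6]
pred nose [271.2 -47.6] hole [ 270.8 -122.7]
40 [151, 150, 150, 152, 153, 153, 156, 101, 118, 129, 138, 143, 147, 153, 149, 143, 139, 134, 121, 129, 154, 153, 155, 154, 152, 156, 159]
60 [152, 153, 152, 152, 154, 155, 156, 106, 119, 131, 139, 144, 149, 154, 150, 144, 139, 133, 120, 142, 155, 154, 155, 155, 152, 157, 161]
80 [152, 154, 154, 153, 155, 155, 157, 106, 120, 131, 140, 145, 150, 154, 150, 144, 138, 131, 119, 147, 156, 156, 158, 156, 153, 158, 163]
100 [87, 88, 88, 88, 88, 89, 89, 97, 121, 132, 142, 147, 151, 156, 150, 143, 136, 129, 116, 89, 134, 134, 135, 136, 136, 136, 136]
120 [135, 134, 133, 134, 135, 135, 135, 109, 122, 134, 143, 149, 152, 156, 150, 143, 136, 129, 112, 137, 137, 137, 136, 137, 137, 137, 137]
140 [137, 136, 138, 138, 137, 138, 138, 109, 124, 135, 144, 151, 154, 157, 150, 142, 136, 126, 108, 137, 136, 136, 137, 139, 139, 138, 138]
160 [137, 137, 139, 140, 139, 138, 137, 115, 124, 136, 146, 151, 155, 157, 150, 142, 135, 124, 102, 138, 137, 139, 139, 139, 139, 138, 137]
180 [137, 137, 138, 137, 137, 139, 140, 116, 126, 138, 146, 152, 157, 158, 149, 141, 134, 122, 114, 138, 137, 136, 137, 137, 137, 135, 137]
200 [136, 136, 137, 136, 137, 138, 137, 113, 127, 138, 148, 152, 158, 158, 149, 140, 133, 119, 120, 137, 136, 136, 137, 137, 136, 135, 136]
220 [134, 136, 134, 133, 133, 133, 134, 117, 127, 139, 149, 154, 159, 159, 148, 139, 132, 117, 130, 135, 134, 134, 135, 136, 135, 136, 135]
xyz [ 0.0025 -0.003   0.0034] a [ 0.0037 -0.0031 -0.005 ]
```

Run:
```python
from h import *
from workcell import bot
O,F=fix()
def cam(c,T,r):
    R=Ro.from_rotvec(r).as_matrix(); return (R.T@(-c["R"].T@c["t"]-T)*1000).round(1), np.degrees(Ro.from_matrix(c["R"]@R).as_rotvec()).round(2)
s=bot.read_state(); a,b,c=pickle.load(open("s9.pkl","rb")); print("now",cam(c,s["tool_pos"],s["tcp_rot"]))
a3,b3,c3=pickle.load(open("c3.pkl","rb")); print("c3",cam(c3,W((.2,-.6,53.5)),[2.889,.558,-.775]))
w,ss=pickle.load(open("w5.pkl","rb")); print("w5",cam(w,ss["tool_pos"],ss["tcp_rot"]))
w,ss=pickle.load(open("w4.pkl","rb")); print("w4",cam(w,ss["tool_pos"],ss["tcp_rot"]))
c8,b8,a8,s8=pickle.load(open("s8.pkl","rb")); print("s8",cam(b8,s8["tool_pos"],s8["tcp_rot"]))
for u,v in ((278.5,40),(277,220)):
    o,d=ray(c,u,v); o=F.T@(o-O)*1000; d=F.T@d; print("pin axis at",(o+d*(60-o[2])/d[2]).round(1))
# nose segmentation in side/scene near predicted
for k,n in ((a,"scene"),(b,"side")):
    u,v=proj(k,W((50,56.5,60))).round().astype(int); print(n,u,v)
    print(k["img"][v-12:v+13,u-14:u+15].astype(int).min(2))
```

```text
now (array([  65.3,    0.4, -176.1]), array([ 12.  ,  11.92, -89.42]))
c3 (array([  65.2,    0.5, -176.1]), array([ 11.96,  11.95, -89.43]))
w5 (array([  65.5,   -2.1, -177. ]), array([ 11.96,  11.98, -89.4 ]))
w4 (array([  65.3,    0.5, -176.1]), array([ 11.99,  11.9 , -89.44]))
s8 (array([  65.6,   -3.4, -173.2]), array([ 11.69,  12.21, -89.36]))
pin axis at [74.6 58.7 60. ]
pin axis at [135.4  58.1  60. ]
scene 145 153
[[ 47  45  43  44  43  42  46  41  47  45  48  75 107 119 122 110  93  69
   50  42  44  44  42  43  44  44  40  41  39]
 [ 44  44  40  43  43  45  46  42  42  43  48  68 107 116 120 107  93  64
   45  44  44  43  42  42  45  44  42  43  42]
 [ 40  45  42  45  42  47  42  43  45  44  50  71 104 121 119 105  90  64
   47  41  42  43  43  42  44  43  43  42  41]
 [ 46  42  41  44  46  43  46  43  41  44  45  70 105 118 117 105  89  64
   44  45  42  45  41  42  45  39  41  40  43]
 [ 46  44  44  46  40  44  42  44  40  43  44  67 107 118 118 104  86  59
   46  44  43  42  44  46  44  43  42  45  40]
 [ 41  39  42  44  42  41  44  44  43  43  45  66 103 117 116 104  84
[... 4690 characters left out ...]
 93  98  95  97  97  81  50  47  46  48  58  58
   59  63  90  94  73  52  49  43  47  46  45]
 [ 85  86  83  82  81  83  92  98  95  98  96  98  52  50  59  70  75  74
   72  86 102 105  83  70  61  51  47  50  46]
 [ 84  84  82  82  83  82  90  94  94  98  96  97  82  76  89  88  52  13
   43  90 101  99  91  85  71  49  49  50  44]
 [ 84  87  86  84  84  83  87  91  96  97  97  97  99  97  90  70  36  28
   67 106 104  97  81  82  75  66  68  50  48]
 [ 84  85  87  82  83  86  86  91  93  96  98 100  97  95  57  47  54  56
   89 103  98  90  85  73  77  80 103  66  52]
 [ 70  84  83  84  86  83  82  84  90  98  99 100  98  94  43  45  45  73
  102 104  94  85  80  75  74  80 102  83  77]]
```

Run:
```python
from h import *
a3,b3,c3=pickle.load(open("c3.pkl","rb"))
g=cv2.cvtColor(b3["img"],cv2.COLOR_RGB2GRAY).astype(int)
print(g[137:156,364:388])
```

```text
[[ 68  84  99  99 101 102  98  98 102 107  98  96  96  94  95  98  97  93
   96  94  96  95  95  94]
 [ 74  75 102 100  99 101 111 113 131 134 102  94  96  98  97  95  97  96
   96  98  93  97  95  96]
 [ 87  73  99 115 123 135 150 154 168 140 114  98  99  97  99  97  94  94
   99  95  95  96  98  94]
 [ 82  78 117 151 167 177 173 175 161 129 126 101  93  98 100  96  95  97
   94  97  97  97  94  94]
 [ 78  86 140 173 176 174 175 168 138 130 127 116  95  99  96  96  94  96
   95  95  97  97  99  96]
 [ 73 105 162 174 174 175 172 153 130 131 127 125 100  98  97  95  95  96
   94  95  92  95  95  91]
 [ 80 136 175 175 174 165 161 138 131 124 112 122 115  97 101  97  96  94
   99  93  95  96  96  95]
 [129 159 161 160 151 122 122 126 128 111  88 113 125 101  93  98  96  92
   96  97  96  99  94  94]
 [150 142 122 102  86  84  88 107 127 113  92 110 132 114  94  95  97  93
   97  98  97  94  95  94]
 [126 107  86  89  84  88  89  95 123 115  97 122 140 125 100  95  98  97
   96  96  96  97  93  95]
 [132 109  89  92  85  86  86  91 108 124 115 147 150 128 113  95  97  99
   97  95  92  99  93  98]
 [126  93  87  89  91  85  83  87  95 125 127 165 164 131 126 103  96  95
   98  97  97  95  96  96]
 [122  84  91  90  86  86  86  88  90 108 134 157 159 130 127 110  95  97
   97  98  97  97  96  99]
 [110  97  92  88  89  87  83  88  90  95 127 128 129 131 129 115 103  97
   99  94  96  97  97  95]
 [ 91  99  97  90  89  90  88  86  89  90 108 133 128 128 130 124 108  96
   99  99  94  97  93  98]
 [ 87 101  98  91  90  91  90  87  87  86  95 125 130 131 132 130 117  98
   96  98  97  98  99  97]
 [ 95  99  97  95  87  89  89  88  89  86  89 106 129 128 129 130 128  99
   98  99  96  98  96  96]
 [ 98  96 100 100  92  91  86  88  86  87  90  98 129 130 129 130 128 115
   98  95  98 100 110 111]
 [ 97  97  95  95  95  89  89  89  84  87  84  92 111 133 129 132 134 126
  103 105 112 126 128 122]]
```

Comparing nose and hole within each camera puts the pin about 1–2 mm off in y and z. I'll correct that and advance gently, feeling for the hole.

step_arm([
  {"x": 0.01,"y": -0.003,"z": -0.002,"ax": 0.0,"ay": 0.0,"az": 0.0,"grip": 1.0},
  {"x": 0.02,"y": -0.003,"z": -0.002,"ax": 0.0,"ay": 0.0,"az": 0.0,"grip": 1.0},
  {"x": 0.03,"y": -0.003,"z": -0.002,"ax": 0.0,"ay": 0.0,"az": 0.0,"grip": 1.0},
  {"x": 0.036,"y": -0.003,"z": -0.002,"ax": 0.0,"ay": 0.0,"az": 0.0,"grip": 1.0},
  {"x": 0.041,"y": -0.003,"z": -0.002,"ax": 0.0,"ay": 0.0,"az": 0.0,"grip": 1.0},
])

```text
time: 14.85
tool_pos: [0.4321, -0.339, 0.1541]
tcp_rot: [2.889, 0.559, -0.777]
wrist_force: [-3.8, -2.0, 2.6]
width: 0.287
grip_force: 59.2
```

Run:
```python
from h import *
print(nose())
```

```text
(array([30.3, 55.7, 59.8]), 'axis yz err deg', array([ 0.07, -0.09]), 'F', array([5. , 0.4, 0.1]))
```

step_arm([
  {"x": 0.004,"y": 0.0,"z": 0.0,"ax": 0.0,"ay": 0.0,"az": 0.0,"grip": 1.0},
  {"x": 0.007,"y": 0.0,"z": 0.0,"ax": 0.0,"ay": 0.0,"az": 0.0,"grip": 1.0},
  {"x": 0.007,"y": 0.0,"z": 0.0,"ax": 0.0,"ay": 0.0,"az": 0.0,"grip": 1.0},
])

```text
time: 15.15
tool_pos: [0.4319, -0.3391, 0.154]
tcp_rot: [2.887, 0.556, -0.786]
wrist_force: [-7.6, -2.7, 5.3]
width: 0.286
grip_force: 59.3
```

Run:
```python
from h import *
print(nose())
```

```text
(array([30.1, 55.9, 59. ]), 'axis yz err deg', array([ 0.13, -0.45]), 'F', array([ 9.7, -0.3,  0.5]))
```

step_arm([
  {"x": 0.0,"y": 0.0,"z": -0.002,"ax": 0.0,"ay": 0.0,"az": 0.0,"grip": 1.0},
  {"x": 0.0,"y": 0.0,"z": -0.004,"ax": 0.0,"ay": 0.0,"az": 0.0,"grip": 1.0},
  {"x": 0.0,"y": 0.0,"z": -0.006,"ax": 0.0,"ay": 0.0,"az": 0.0,"grip": 1.0},
  {"x": 0.0,"y": 0.0,"z": -0.006,"ax": 0.0,"ay": 0.0,"az": 0.0,"grip": 1.0},
])

```text
time: 15.55
tool_pos: [0.4332, -0.3385, 0.1563]
tcp_rot: [2.887, 0.556, -0.786]
wrist_force: [-8.8, -3.3, 1.9]
width: 0.284
grip_force: 59.1
```

Run:
```python
from h import *
print(nose())
```

```text
(array([30. , 55.8, 61.6]), 'axis yz err deg', array([ 0.14, -0.43]), 'F', array([ 9.1, -0.2, -3. ]))
```

step_arm([
  {"x": 0.0,"y": -0.002,"z": 0.0,"ax": 0.0,"ay": 0.0,"az": 0.0,"grip": 1.0},
  {"x": 0.0,"y": -0.004,"z": 0.0,"ax": 0.0,"ay": 0.0,"az": 0.0,"grip": 1.0},
  {"x": 0.0,"y": -0.006,"z": 0.0,"ax": 0.0,"ay": 0.0,"az": 0.0,"grip": 1.0},
  {"x": 0.0,"y": -0.006,"z": 0.0,"ax": 0.0,"ay": 0.0,"az": 0.0,"grip": 1.0},
])

```text
time: 15.95
tool_pos: [0.4329, -0.3371, 0.1566]
tcp_rot: [2.885, 0.554, -0.782]
wrist_force: [-6.5, -6.7, 2.9]
width: 0.277
grip_force: 59.5
```

Run:
```python
from h import *
print(nose())
from workcell import bot
s=bot.read_state(); print(fix()[1].T@s["torque"])
```

```text
(array([30. , 54.5, 62.1]), 'axis yz err deg', array([ 0.23, -0.37]), 'F', array([ 8.9,  3.8, -1.8]))
[ 0.58013845 -1.3029911  -0.45017346]
```

```bash
cat > side.py <<'E'
from h import *
from workcell import imaging
b=imaging.read_camera("side"); g=b["img"].astype(float).min(2)
O,F=fix(); U=[];V=[]
for u in range(379,392):
    v0=proj(b,W((45,56,60)))[1]; col=np.clip((g[:,u]-47)/35,0,1); r=np.arange(130,160); w=col[130:160]
    # contiguous run
    k=[i for i in r if col[i]>.5]
    if k: U.append(u);V.append((w*r).sum()/w.sum()); print(u,k[0],k[-1],round(V[-1],2))
h=proj(b,W((31,56.5,60))); print("pred hole",h, "dpx/dy",proj(b,W((31,57.5,60)))-h,"dpx/dz",proj(b,W((31,56.5,61)))-h,"dpx/dx",proj(b,W((32,56.5,60)))-h)
pickle.dump(b,open("side_now.pkl","wb"))
E
python3 side.py
python3 - <<'E'
from h import *
b=pickle.load(open("side_now.pkl","rb")); print(b["img"].astype(int).min(2)[132:156,364:396])
E
```

```text
379 145 159 151.65
380 145 159 151.79
381 144 159 151.11
382 144 159 150.28
383 143 159 150.22
384 143 157 149.37
385 143 157 147.62
386 143 155 146.41
387 142 159 147.43
388 142 159 149.13
389 142 159 150.35
390 141 159 150.1
391 141 159 149.99
pred hole [376.93378034 148.61207376] dpx/dy [ 0.10704871 -0.19172392] dpx/dz [-0.16450448 -0.35122836] dpx/dx [ 0.37104958 -0.10925238]
[[ 45  50  46  48  50  47  46  45  46  45  48  49  50  47  46  45  46  49
   49  42  41  47  47  49  47  46  48  45  46  47  42  47]
 [ 45  49  48  50  48  50  48  50  50  46  49  50  48  46  47  50  47  49
   46  43  46  48  49  44  42  48  47  48  46  47  48  46]
 [ 51  48  49  46  48  49  49  47  46  48  49  50  47  47  48  50  48  44
   50  45  47  47  45  45  48  47  49  46  50  44  49  49]
 [ 51  46  50  52  53  46  49  50  48  48  47  51  50  45  47  47  48  47
   43  47  49  44  42  44  42  47  44  47  48  46  51  49]
 [ 53  49  47  45  47  49  47  47  50  47  52  49  44  48  51  47  50  47
   47  45  43  46  48  48  48  46  46  46  49  49  45  51]
 [ 52  53  46  46  50  49  46  47  56  56  48  50  4
[... 1775 characters left out ...]
8  48  51  47  49  45  46  48  49]
 [ 97 106 106  94  69  84  83  81  84  84  93  95  94  98  99  96  75  47
   49  49  47  46  48  46  47  43  48  45  50  49  46  48]
 [101 109  99  97  92  84  84  79  85  85  84  95  99  97  97 100  78  50
   47  49  52  43  47  42  47  45  49  47  46  45  44  47]
 [102 108  97 102  96  83  83  84  82  83  85  91  98  98  96  99  97  53
   47  51  47  47  46  48  48  48  56  62  56  48  47  47]
 [113  96 102 100  92  84  82  84  78  83  84  85  94  98  96  98  98  79
   48  47  49  54  60  59  60  69  87  94  76  56  49  49]
 [107  99  99  98  88  72  83  84  82  83  86  85  93  98  98  97  95  98
   60  55  65  69  76  69  74  84 100 106  85  73  62  49]]
```

step_arm([
  {"x": -0.02,"y": 0.0,"z": 0.0,"ax": 0.0,"ay": 0.0,"az": 0.0,"grip": 1.0},
  {"x": -0.034,"y": 0.004,"z": -0.006,"ax": 0.0,"ay": 0.0,"az": 0.0,"grip": 1.0},
  {"x": -0.034,"y": 0.004,"z": -0.006,"ax": 0.0,"ay": 0.0,"az": 0.0,"grip": 1.0},
  {"x": -0.034,"y": 0.004,"z": -0.006,"ax": 0.0,"ay": 0.0,"az": 0.0,"grip": 1.0},
])

```text
time: 16.4
tool_pos: [0.424, -0.3414, 0.1667]
tcp_rot: [2.89, 0.558, -0.773]
wrist_force: [0.4, 0.4, -0.7]
width: 0.282
grip_force: 59.3
```

```bash
cat > meas.py <<'E'
from h import *
from workcell import imaging
N=nose(); print(N); p=N[0]
b=imaging.read_camera("side"); w=imaging.read_camera("wrist")
def edges(prof,c):  # prof 1d "shaft-ness" 0..1, centre index
    i=int(round(c)); k=i
    while prof[k]>.5 and k<len(prof)-1: k+=1
    hi=k-1+(prof[k-1]-.5)/(prof[k-1]-prof[k]); k=i
    while prof[k]>.5 and k>0: k-=1
    lo=k+1-(prof[k+1]-.5)/(prof[k+1]-prof[k]); return lo,hi
g=b["img"].astype(float).min(2); U=[];V=[]
for x in np.arange(12,58,4):
    u,v=proj(b,W((p[0]+x,p[1],p[2]))); u=int(round(u)); v=v-1.7
    try: lo,hi=edges(np.clip((g[:,u]-47)/46,0,1),v)
    except Exception: continue
    if 4<hi-lo<8: U.append(u);V.append((lo+hi)/2)
s,c0=np.polyfit(U,V,1); print("side n",len(U),"slope",s.round(3),"v at 374.9:",(s*374.9+c0).round(2),"hole 146.3; res",np.std(np.polyval([s,c0],U)-V).round(2))
p0=proj(b,W(p));p1=proj(b,W(p+[60,0,0])); print("pred slope",((p1-p0)[1]/(p1-p0)[0]).round(3),"pred v at 374.9",(p0[1]+(374.9-p0[0])*(p1-p0)[1]/(p1-p0)[0]).round(2))
O,F=fix()
im=w["img"].astype(float).mean(2)
for r in (130,150,170,190,210):
    row=im[r]; bg=np.median(row[225:258]); d=np.abs(np.diff(row[255:305]))
    k=np.argsort(d)[::-1]; e=[k[0]]+[j for j in k if abs(j-k[0])>20][:1]; e=sorted(e); cu=255.5+np.mean(e)
    o,dd=ray(w,cu,r); o=F.T@(o-O)*1000; dd=F.T@dd; print(r,e[1]-e[0],(o+dd*(p[2]-o[2])/dd[2]).round(1),end=" ")
E
python3 meas.py
```

```text
(array([44. , 55. , 66.8]), 'axis yz err deg', array([0.12, 0.03]), 'F', array([-0.8, -0.2, -0.4]))
side n 12 slope -0.288 v at 374.9: 145.4 hole 146.3; res 0.05
pred slope -0.297 pred v at 374.9 146.73
130 35 [95.4 55.3 66.8] 150 34 [102.2  55.1  66.8] 170 34 [109.1  55.1  66.8] 190 34 [116.2  55.1  66.8] 210 33 [123.5  54.9  66.8]
```

The pin is straight again: the side view puts its axis 0.9 px above the hole, which is about 2 mm. Lowering it by that and trying again.

step_arm([
  {"x": 0.01,"y": 0.0,"z": 0.0045,"ax": 0.0,"ay": 0.0,"az": 0.0,"grip": 1.0},
  {"x": 0.02,"y": 0.0,"z": 0.0045,"ax": 0.0,"ay": 0.0,"az": 0.0,"grip": 1.0},
  {"x": 0.027,"y": 0.0,"z": 0.0045,"ax": 0.0,"ay": 0.0,"az": 0.0,"grip": 1.0},
  {"x": 0.032,"y": 0.0,"z": 0.0045,"ax": 0.0,"ay": 0.0,"az": 0.0,"grip": 1.0},
  {"x": 0.036,"y": 0.0,"z": 0.0045,"ax": 0.0,"ay": 0.0,"az": 0.0,"grip": 1.0},
])

```text
time: 17.0
tool_pos: [0.4374, -0.3359, 0.1552]
tcp_rot: [2.889, 0.559, -0.776]
wrist_force: [0.3, 0.8, -0.2]
width: 0.282
grip_force: 59.4
```

Run:
```python
from h import *
print(nose())
```

```text
(array([25.6, 54.8, 63.9]), 'axis yz err deg', array([ 0.08, -0.05]), 'F', array([-0.6, -0.6,  0.1]))
```

It's in, with no resistance. Continuing slowly.

step_arm([
  {"x": 0.006,"y": 0.0,"z": 0.0,"ax": 0.0,"ay": 0.0,"az": 0.0,"grip": 1.0},
  {"x": 0.012,"y": 0.0,"z": 0.0,"ax": 0.0,"ay": 0.0,"az": 0.0,"grip": 1.0},
  {"x": 0.018,"y": 0.0,"z": 0.0,"ax": 0.0,"ay": 0.0,"az": 0.0,"grip": 1.0},
  {"x": 0.024,"y": 0.0,"z": 0.0,"ax": 0.0,"ay": 0.0,"az": 0.0,"grip": 1.0},
])

```text
time: 17.4
tool_pos: [0.447, -0.3321, 0.1496]
tcp_rot: [2.889, 0.558, -0.775]
wrist_force: [-0.5, 1.3, 0.5]
width: 0.284
grip_force: 59.5
```

Run:
```python
from h import *
print(nose())
```

```text
(array([13.9, 54.9, 64.2]), 'axis yz err deg', array([ 0.1 , -0.03]), 'F', array([ 0.2, -1.4,  0.4]))
```

step_arm([
  {"x": 0.006,"y": 0.0,"z": 0.0,"ax": 0.0,"ay": 0.0,"az": 0.0,"grip": 1.0},
  {"x": 0.012,"y": 0.0,"z": 0.0,"ax": 0.0,"ay": 0.0,"az": 0.0,"grip": 1.0},
  {"x": 0.018,"y": 0.0,"z": 0.0,"ax": 0.0,"ay": 0.0,"az": 0.0,"grip": 1.0},
  {"x": 0.024,"y": 0.0,"z": 0.0,"ax": 0.0,"ay": 0.0,"az": 0.0,"grip": 1.0},
])

```text
time: 17.8
tool_pos: [0.4566, -0.3283, 0.1435]
tcp_rot: [2.889, 0.558, -0.775]
wrist_force: [0.1, 0.2, 1.8]
width: 0.285
grip_force: 59.5
```

Run:
```python
from h import *
print(nose())
```

```text
(array([ 1.9, 55. , 64.1]), 'axis yz err deg', array([ 0.1 , -0.04]), 'F', array([ 0.7, -0.1,  1.7]))
```

step_arm([
  {"x": 0.006,"y": 0.0,"z": 0.0,"ax": 0.0,"ay": 0.0,"az": 0.0,"grip": 1.0},
  {"x": 0.012,"y": 0.0,"z": 0.0,"ax": 0.0,"ay": 0.0,"az": 0.0,"grip": 1.0},
  {"x": 0.018,"y": 0.0,"z": 0.0,"ax": 0.0,"ay": 0.0,"az": 0.0,"grip": 1.0},
  {"x": 0.024,"y": 0.0,"z": 0.0,"ax": 0.0,"ay": 0.0,"az": 0.0,"grip": 1.0},
  {"x": 0.03,"y": 0.0,"z": 0.0,"ax": 0.0,"ay": 0.0,"az": 0.0,"grip": 1.0},
])

```text
time: 18.3
tool_pos: [0.4686, -0.3235, 0.1359]
tcp_rot: [2.889, 0.558, -0.775]
wrist_force: [0.0, -0.0, 3.1]
width: 0.287
grip_force: 59.6
```

Run:
```python
from h import *
print(nose())
```

```text
(array([-13.2,  55. ,  64. ]), 'axis yz err deg', array([ 0.1 , -0.04]), 'F', array([1.5, 0. , 2.7]))
```

step_arm([
  {"x": 0.005,"y": 0.0,"z": 0.0,"ax": 0.0,"ay": 0.0,"az": 0.0,"grip": 1.0},
  {"x": 0.01,"y": 0.0,"z": 0.0,"ax": 0.0,"ay": 0.0,"az": 0.0,"grip": 1.0},
  {"x": 0.015,"y": 0.0,"z": 0.0,"ax": 0.0,"ay": 0.0,"az": 0.0,"grip": 1.0},
  {"x": 0.02,"y": 0.0,"z": 0.0,"ax": 0.0,"ay": 0.0,"az": 0.0,"grip": 1.0},
])

```text
time: 18.7
tool_pos: [0.4766, -0.3202, 0.131]
tcp_rot: [2.889, 0.558, -0.775]
wrist_force: [-0.1, 0.8, 3.6]
width: 0.279
grip_force: 59.7
```

Run:
```python
from h import *
print(nose())
```

```text
(array([-23.1,  55. ,  64. ]), 'axis yz err deg', array([ 0.1 , -0.04]), 'F', array([ 1.6, -0.8,  3.2]))
```

Well into the lower lug. Continuing towards home, with the nose expected at x ≈ -59.

step_arm([
  {"x": 0.006,"y": 0.0,"z": 0.0,"ax": 0.0,"ay": 0.0,"az": 0.0,"grip": 1.0},
  {"x": 0.012,"y": 0.0,"z": 0.0,"ax": 0.0,"ay": 0.0,"az": 0.0,"grip": 1.0},
  {"x": 0.018,"y": 0.0,"z": 0.0,"ax": 0.0,"ay": 0.0,"az": 0.0,"grip": 1.0},
  {"x": 0.024,"y": 0.0,"z": 0.0,"ax": 0.0,"ay": 0.0,"az": 0.0,"grip": 1.0},
  {"x": 0.03,"y": 0.0,"z": 0.0,"ax": 0.0,"ay": 0.0,"az": 0.0,"grip": 1.0},
  {"x": 0.036,"y": 0.0,"z": 0.0,"ax": 0.0,"ay": 0.0,"az": 0.0,"grip": 1.0},
  {"x": 0.042,"y": 0.0,"z": 0.0,"ax": 0.0,"ay": 0.0,"az": 0.0,"grip": 1.0},
])

```text
time: 19.4
tool_pos: [0.4935, -0.3135, 0.1208]
tcp_rot: [2.889, 0.558, -0.775]
wrist_force: [-0.1, 0.4, 5.8]
width: 0.283
grip_force: 59.8
```

Run:
```python
from h import *
print(nose())
```

```text
(array([-44. ,  55.1,  64.3]), 'axis yz err deg', array([ 0.11, -0.05]), 'F', array([ 2.9, -0.4,  5. ]))
```

step_arm([
  {"x": 0.006,"y": 0.0,"z": 0.0,"ax": 0.0,"ay": 0.0,"az": 0.0,"grip": 1.0},
  {"x": 0.012,"y": 0.0,"z": 0.0,"ax": 0.0,"ay": 0.0,"az": 0.0,"grip": 1.0},
  {"x": 0.018,"y": 0.0,"z": 0.0,"ax": 0.0,"ay": 0.0,"az": 0.0,"grip": 1.0},
  {"x": 0.024,"y": 0.0,"z": 0.0,"ax": 0.0,"ay": 0.0,"az": 0.0,"grip": 1.0},
  {"x": 0.03,"y": 0.0,"z": 0.0,"ax": 0.0,"ay": 0.0,"az": 0.0,"grip": 1.0},
])

```text
time: 19.9
tool_pos: [0.5056, -0.3087, 0.1138]
tcp_rot: [2.889, 0.558, -0.775]
wrist_force: [-0.8, 1.4, 7.9]
width: 0.285
grip_force: 59.9
```

Run:
```python
from h import *
print(nose())
```

```text
(array([-58.7,  55.2,  64.7]), 'axis yz err deg', array([ 0.12, -0.06]), 'F', array([ 4.2, -1.6,  6.7]))
```

step_arm([
  {"x": 0.004,"y": 0.0,"z": 0.0,"ax": 0.0,"ay": 0.0,"az": 0.0,"grip": 1.0},
  {"x": 0.008,"y": 0.0,"z": 0.0,"ax": 0.0,"ay": 0.0,"az": 0.0,"grip": 1.0},
  {"x": 0.012,"y": 0.0,"z": 0.0,"ax": 0.0,"ay": 0.0,"az": 0.0,"grip": 1.0},
  {"x": 0.012,"y": 0.0,"z": 0.0,"ax": 0.0,"ay": 0.0,"az": 0.0,"grip": 1.0},
])

```text
time: 20.3
tool_pos: [0.506, -0.3085, 0.1136]
tcp_rot: [2.885, 0.555, -0.79]
wrist_force: [-12.2, -1.7, 19.4]
width: 0.283
grip_force: 60.4
```

Run:
```python
from h import *
print(nose())
```

```text
(array([-59.7,  55.3,  63.6]), 'axis yz err deg', array([ 0.17, -0.65]), 'F', array([20.1, -3. , 10.8]))
```

The collar is home: Fx jumps to 20 N exactly one pin length past the face contact. Easing the load, releasing and withdrawing.

step_arm([
  {"x": -0.004,"y": 0.0,"z": -0.003,"ax": 0.0,"ay": 0.0,"az": 0.0,"grip": 1.0},
  {"x": -0.007,"y": 0.0,"z": -0.004,"ax": 0.0,"ay": 0.0,"az": 0.0,"grip": 1.0},
  {"x": -0.007,"y": 0.0,"z": -0.004,"ax": 0.0,"ay": 0.0,"az": 0.0,"grip": -0.4},
  {"x": -0.007,"y": 0.0,"z": -0.004,"ax": 0.0,"ay": 0.0,"az": 0.0,"grip": -0.4},
  {"x": -0.007,"y": 0.0,"z": -0.004,"ax": 0.0,"ay": 0.0,"az": 0.0,"grip": -0.4},
  {"x": -0.007,"y": 0.0,"z": -0.004,"ax": 0.0,"ay": 0.0,"az": 0.0,"grip": -0.4},
])

```text
time: 20.9
tool_pos: [0.5084, -0.3072, 0.1128]
tcp_rot: [2.89, 0.559, -0.776]
wrist_force: [-0.1, -1.2, 0.1]
width: 0.704
grip_force: 0.0
```

step_arm([
  {"x": 0.0,"y": 0.0,"z": -0.03,"ax": 0.0,"ay": 0.0,"az": 0.0,"grip": -0.4},
  {"x": 0.0,"y": 0.0,"z": -0.08,"ax": 0.0,"ay": 0.0,"az": 0.0,"grip": -0.4},
  {"x": 0.0,"y": 0.0,"z": -0.16,"ax": 0.0,"ay": 0.0,"az": 0.0,"grip": -0.4},
  {"x": 0.0,"y": 0.0,"z": -0.24,"ax": 0.0,"ay": 0.0,"az": 0.0,"grip": -0.4},
  {"x": 0.0,"y": 0.0,"z": -0.3,"ax": 0.0,"ay": 0.0,"az": 0.0,"grip": -0.4},
  {"x": 0.0,"y": 0.0,"z": -0.3,"ax": 0.0,"ay": 0.0,"az": 0.0,"grip": -0.4},
])

```text
time: 21.5
tool_pos: [0.5824, -0.2793, 0.2492]
tcp_rot: [2.888, 0.558, -0.76]
wrist_force: [0.2, -0.2, 0.7]
width: 0.704
grip_force: 0.0
```

Run:
```python
from h import *
from workcell import imaging
print(nose())
w=imaging.read_camera("wrist"); pickle.dump(w,open("wend.pkl","wb"))
for x in (-59,-31,31,35,63): print(x,proj(w,W((x,55.5,60))).round(0))
u0=int(proj(w,W((40,55.5,73)))[0]); g=w["img"].astype(int).mean(2)
print(u0,[(r,int(g[r,u0])) for r in range(60,260,4)])
```

```text
(array([-61.8,  56.4, 224.1]), 'axis yz err deg', array([0.2 , 0.44]), 'F', array([0.2, 0.3, 0.6]))
-59 [274.  52.]
-31 [274.  92.]
31 [274. 172.]
35 [275. 177.]
63 [275. 210.]
274 [(60, 126), (64, 127), (68, 127), (72, 126), (76, 127), (80, 127), (84, 127), (88, 128), (92, 136), (96, 134), (100, 135), (104, 134), (108, 136), (112, 137), (116, 136), (120, 109), (124, 109), (128, 108), (132, 106), (136, 104), (140, 106), (144, 109), (148, 107), (152, 200), (156, 206), (160, 204), (164, 205), (168, 205), (172, 209), (176, 213), (180, 55), (184, 52), (188, 52), (192, 52), (196, 51), (200, 51), (204, 50), (208, 51), (212, 50), (216, 212), (220, 123), (224, 123), (228, 123), (232, 124), (236, 122), (240, 121), (244, 121), (248, 120), (252, 118), (256, 119)]
```

Run:
```python
from h import *
from workcell import bot
w=pickle.load(open("wend.pkl","rb"))
for p in ((31,55.5,76),(35,55.5,73),(63,55.5,73),(59,55.5,73),(67,55.5,73)): print(p,proj(w,W(p)).round(1))
g=w["img"].astype(int).mean(2); u=274
print([(r,int(g[r,u])) for r in list(range(170,184))+list(range(208,222))])
print("nose rows",[ [int(x) for x in g[r,260:290:2]] for r in (48,52,56,64,76)])
s=bot.read_state(); print(s["time"],np.abs(s["joint_vel"]).max(),s["wrist_force"])
```

```text
(31, 55.5, 76) [274.5 175.5]
(35, 55.5, 73) [274.5 179.9]
(63, 55.5, 73) [274.7 214.6]
(59, 55.5, 73) [274.7 209.7]
(67, 55.5, 73) [274.7 219.4]
[(170, 208), (171, 209), (172, 209), (173, 209), (174, 210), (175, 210), (176, 213), (177, 213), (178, 213), (179, 149), (180, 55), (181, 37), (182, 49), (183, 52), (208, 51), (209, 50), (210, 50), (211, 50), (212, 50), (213, 50), (214, 49), (215, 160), (216, 212), (217, 209), (218, 147), (219, 126), (220, 123), (221, 124)]
nose rows [[138, 143, 140, 141, 138, 72, 39, 38, 38, 127, 141, 139, 142, 143, 140], [137, 143, 140, 109, 107, 121, 124, 124, 111, 135, 141, 140, 142, 143, 140], [137, 143, 140, 99, 109, 122, 124, 125, 115, 121, 141, 139, 142, 143, 140], [92, 92, 85, 102, 114, 123, 125, 127, 119, 103, 94, 92, 93, 93, 93], [38, 39, 81, 108, 117, 123, 126, 127, 123, 112, 63, 37, 37, 37, 38]]
21.55 0.0831155509804459 [-0.53512564 -0.05468403 -0.12586026]
```

The knob spans rows 179 to 215, where a fully seated pin is predicted (180 to 214.6). The nose shows beyond the lower lug down to row 52, also as predicted, and the gripper is clear. Handing in.

```bash
python3 -c "
from workcell import bot
print(bot.finish_job())"
```

```text
the job is handed in; nothing more can be done
None
```

The leaf is shut, the small lock pin is seated with its collar against the upper lug by the last wrist-camera check, it has been let go, and the job was handed in at about 21.6 s; the hand-in returned no verdict.

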